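# Shut and latch the parcel cage

## Task

Close the wire parcel cage and latch it: lift the drop latch by its thumb tab, swing the gate in with the latch held above the striker, press it gently against the sprung pad of the catch, and lower the latch bar fully down behind the striker. Let go so that the catch alone holds the gate shut, never force the bar against the catch, and leave the cup and other things standing around the cage where they are.

Things in the scene. Friction and masses are not known exactly. Their poses are not given: they have to be found in the camera images.
- cage: Open-topped wire parcel cage of bright steel, fixed to the table, 270 deep x 340 wide x 176 mm high. Origin on the table under the middle of its open front edge; x points into the cage (away from the robot), y to the hinge side (left), z up. The gate hangs across the front on a vertical hinge at the left; two boxes lie inside, clear of the gate.
- gate_hinge (a point): Point on the gate's vertical hinge axis at table height, at x -20, y +140 mm in the cage's frame. It turns with the gate: its -y axis points along the leaf to the free end, +x to the leaf's inner side. The leaf is a tube frame 245 mm long, 158 mm high, 16 mm thick, about 0.8 kg.
- gate (a joint): Angle of the gate (rad): 0 = shut as drawn, growing as the free end swings out of the cage towards the robot. Starts 0.3 to 0.6 open and stays where it is left (hinge friction about 0.12 N m). When latched it reads between -0.04 and +0.04, depending on where the catch sits.
- latch_bar (a joint): Lift of the latch bar (rad): 0 = level, its lowest; growing as the nose rises; end stop at 0.35; it falls by its own weight (about 0.28 kg). With the gate shut, the bar's underside clears the striker's top from a lift of 0.125; from 0.15 to 0.3 it clears the striker and still meets the sprung pad.
- bar_pivot (a point): Pivot of the latch bar, axis level and square to the leaf, on the outer (robot's) side of the gate: x -16, y -100, z 150 mm in the frame of gate_hinge. The bar is dark flat steel, 8 mm thick, 20 mm high, centred on the pivot's height, and runs 190 mm from it along -y, so that its nose reaches 45 mm beyond the leaf.
- tab_top (a point): Centre of the top edge of the thumb tab, where the bar is held: an upright dark steel plate 10 mm thick (across the leaf), 26 mm long (along it), 53 mm high above the bar. 125 mm along the bar from its pivot and 63 mm above it; 213 mm above the table with the bar level. Axes as gate_hinge's, tilting with the bar. Pinched across its thickness it turns between the fingers.
- post: Dark steel post, fixed to the cage at x -36, y -135 mm in the cage's frame (275 mm from the hinge), with the catch on top: striker in front, sprung pad behind it. Origin on the table below the middle of the shut bar; axes as the cage's. More than 20 N on post, striker and pad together counts as forcing. The catch may sit up to 10 mm nearer or farther along x than drawn; not measured.
- striker_drawn (a point): Top centre of the striker as drawn (true place up to 10 mm off along x). Square steel block without ramp, 18 mm thick (x), 20 mm wide, top at z 160 mm, level with the top edge of the lowered bar, which thus seats 20 mm deep. Post's frame: x -22 to -4 mm.
- pad_drawn (a point): Centre of the front face of the grey upright sprung pad as drawn (shifts with the striker), z 140 to 216 mm, 6.4 mm behind the striker. Spring 4.5 N per mm, 12 mm travel. The 8 mm bar must press it back at least 1.6 mm (7 N at the nose, about 9 N at the tab) to go down behind the striker; the pad then holds it against the striker with about 7 N.
- paper_cup: White cup 90 mm high, 74 mm across, beside the post; origin under its centre.
- tape_roll: Roll of clear packing tape 90 mm across, 48 mm high, lying flat; origin under its centre.
- booklets: Pile of booklets 150 x 210 x 36 mm at the left; origin under its centre.
- stapler: Black stapler 150 x 35 x 50 mm at the right; origin under its centre.

How it is judged:
On the way, in this order (a step that is already met when the one before it is completed fails the run):
1. the latch bar is lifted above the striker's height while the gate is still outside it (value of joint latch_bar above 0.12 rad and value of joint gate above 0.046 rad), for 0.1 s.
2. the gate is in, with the raised bar pressing on the sprung pad (value of joint latch_bar above 0.1 rad and value of joint gate below 0.044 rad and contact force between post and anything else above 3 N), for 0.1 s.
At the end, for the whole second after the job is handed in: The bar lies fully down (lift under 0.025 rad) behind the striker, the gate is in (-0.055 to 0.044 rad) and at rest, and the sprung pad bears on the bar with more than 3 N (value of joint latch_bar below 0.025 rad and value of joint gate between -0.055 and 0.044 rad and contact force between post and anything else above 3 N and velocity of joint gate between -0.05 and 0.05 rad/s and velocity of joint latch_bar below 0.05 rad/s); the robot touches nothing.
It fails at once if the post, striker and sprung pad together are loaded with more than 20 N (contact force between post and anything else above 20 N).
It fails at once if the cup, tape roll, booklets or stapler is shifted by more than 30 mm (distance of any of paper_cup, tape_roll, booklets, stapler from where it was at the start of the episode above 0.03 m).
It also fails if it takes over 51 s, if anything falls off the work surface, if the arm or the gripper's body presses on something with over 40 N, if the wrist force passes 120 N, or if a joint passes its speed limit or range.

## Robot

A 6-joint arm with a two-finger parallel gripper is mounted at the origin on the work surface. World frame = base frame: x ahead of the robot, y to its left, z up, the work surface at z = 0. Lengths are in m, angles in rad, forces in N, time in s.
With the tool pointing down it reaches from about 0.3 to 0.875 m from the base axis. Payload 6.4 kg.
Tool frame: the origin (TCP) lies at the very end of the fingers, on their centre line; the grasp point (between the pads) lies 19 mm behind it (ctrl.grip_point_offset is the z of the grasp point in the tool frame, in m); z points along the fingers, y is the direction in which the jaws open and shut (so a half turn about z gives the same grasp; the last joint's range is limited). The gripper opens to 85 mm and grips with 20 to 120 N. Pads are 22 mm wide; open, the fingers measure 114 mm over their backs; the gripper's body (76 mm by 85 mm) begins 54 mm behind the grasp point. The pads swing forward as they close: fully open they stand 13 mm farther back than shut.
Start: joints at [1.036, 0.181, 1.607, -0, 1.354, -0.206], TCP at [0.186, 0.544, 0.231] pointing down, gripper open.
Joint ranges: [-2.99, 2.99], [-0.89, 2.07], [0.3, 2.58], [-1.14, 4.28], [0, 2.63], [-3.12, 3.12]. Speed limits (rad/s): [2.57, 2.57, 3.01, 3.14, 3.14, 3.14].

## Interface

Orientations are given as a unit quaternion [w, x, y, z].
In Python, from bench import status, cams, ctrl gives the robot as it stands.
- The arm moves only by the shell command python3 -m handwheel 'ROWS'. ROWS is JSON, a list of rows, each an object with "grip": the finger opening in cm, from 0 to 8.54; "linear": the shift along the tool's x, y, z in cm, a list of three; "rotation": the turn, a rotation vector about the tool's x, y, z in degrees, a list of three. A call has 1 to 12 rows; each row is the pose to reach, as a shift and turn from the pose commanded when the call began, along the tool's axes at that moment; what a row does not reach only later rows make up. A row lasts 1/12 s, in which the tool goes at most 41.7 mm and 7.16 degrees, less where a joint would pass 70% of its speed; a pose out of reach is approached as far as the arm can. A call with a gripper value outside its range is refused whole. The fingers move at their own pace and stop on an object; the grip force is fixed at half the most. Time passes only in rows, so rows that repeat a pose let the fingers close. It gives the time, the measured TCP pose, the force and the opening at its end, in the units of the state.
- status.get_obs(): the state, without advancing time (a new reading comes with each control period).
- cams.camera(name): name is "side" or "top"; returns the picture (480x640x3 uint8, red, green, blue); there is no depth.
- cams.camera_info(name): a dict with "fovy" (degrees; the focal length in pixels is half the picture's height over the tangent of half this angle, whatever the lens; pixels are square), "cx", "cy" (the principal point, pixels), "k1" (the pictures are not rectified: a ray, as slopes to the right and down, at radius r is drawn at 1 + k1 r^2 times it, then the intrinsics apply), "world_from_camera" (4x4, takes a point from camera to world coordinates). Camera axes: x right, y down, z forward; pixel columns grow to the right and rows downward; lengths in m; the calibration is good to about 2 mm. A picture is of the moment at which its call begins. camera_info takes no time and is no camera call.
- ctrl.hand_in(): hands the job in, once; it reports no verdict.
The state is a dict: "time_s": time; "q": joint angles; "dq": joint speeds; "joint_efforts": joint torques, N m; "eef_pos": TCP position; "eef_rot": TCP orientation; "wrist_force": force on the tool from outside, world axes, zero at the start; "torque": the same for the moment, N m; "opening": opening from 0.0 (shut) to 1.0 (fully open).
Only numpy, scipy, OpenCV 4.12 (cv2) and the standard library are available. Lean on these libraries where they do the work, as an engineer would, in place of code of your own. Each camera call takes 0.05 s, during which the arm holds its last target.

## Working session

There is one attempt and no reset: what is moved stays moved. The work goes in short steps, Python scripts to look and compute and a shell command to move; the robot and the scene stay as the last step left them, time stands still between calls to the robot, and variables do not carry over. Pictures are saved under pics/ and viewed, and the job is handed in when it is done.

```bash
ls; mkdir -p pics
python3 - <<'E'
from bench import status,cams,ctrl
import cv2,json
print(status.get_obs()); print(ctrl.grip_point_offset)
for n in("side","top"):
    cv2.imwrite(f"pics/{n}0.png",cams.camera(n)[:,:,::-1]); print(n,cams.camera_info(n))
E
```

```text
pics
{'time_s': 0.0, 'q': array([ 1.03567623e+00,  1.81545272e-01,  1.60800639e+00, -8.20592271e-06,
        1.35377894e+00, -2.06314445e-01]), 'dq': array([0.00027695, 0.00056653, 0.00032042, 0.00154445, 0.00106128,
       0.00127926]), 'joint_efforts': array([ 1.45325437e-03, -4.44892037e+01, -3.51324069e+01, -1.07030219e-04,
        9.29757371e-03, -1.34876814e-05]), 'eef_pos': array([0.18538418, 0.54371871, 0.23038255]), 'eef_rot': array([-3.11080691e-04,  1.63662303e-01,  9.86516039e-01, -8.11391529e-04]), 'wrist_force': array([-0.37175313, -0.16406641,  0.04734503]), 'torque': array([-0.03365664, -0.00577011, -0.0176    ]), 'opening': 1.0007395256681606}
-0.0187
side {'fovy': 47.27565812687776, 'cx': 320.6797317274822, 'cy': 230.38710818835256, 'k1': -0.11356778700521505, 'world_from_camera': array([[ 0.96471429, -0.16583534,  0.20451157,  0.27996375],
       [-0.26241401, -0.54194158,  0.79839728, -0.96369199],
       [-0.02156916, -0.82389196, -0.5663363 ,  0.84358172],
       [ 0.        ,  0.        ,  0.        ,  1.        ]])}
top {'fovy': 49.227697254117714, 'cx': 317.7512014959812, 'cy': 234.16686186063524, 'k1': -0.014337987997146886, 'world_from_camera': array([[ 0.01065171, -0.98048677,  0.19629629,  0.25229838],
       [-0.99980868, -0.00722233,  0.01817799,  0.00491716],
       [-0.01640557, -0.19645237, -0.98037611,  1.53975157],
       [ 0.        ,  0.        ,  0.        ,  1.        ]])}
```

View pics/side0.png

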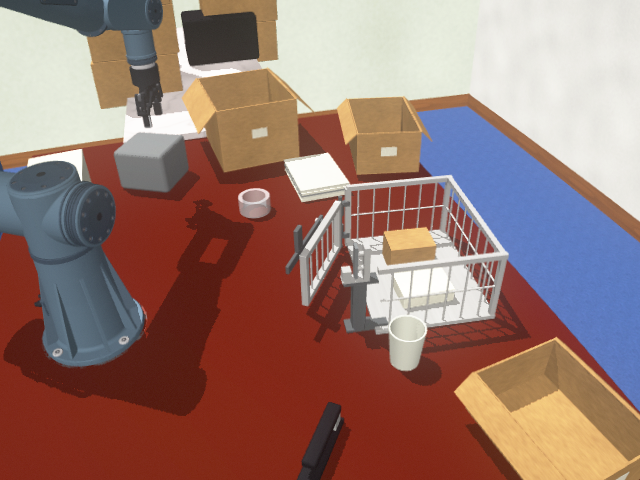

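View pics/top0.png

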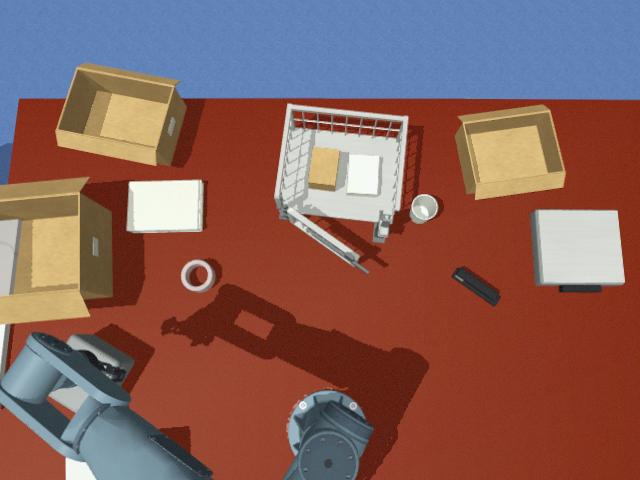

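The side view shows the gate open at about (320,250), with the dark tab near (298,238) and the post at (358,290). In the top view the hinge is near (284,211), the bar nose near (367,271) and the post near (383,227). I'll zoom in next.

Run:
```python
import cv2
t=cv2.imread("pics/top0.png"); s=cv2.imread("pics/side0.png")
cv2.imwrite("pics/topz.png",cv2.resize(t[95:285,265:445],None,fx=4,fy=3.15*4/4,interpolation=cv2.INTER_CUBIC) if 0 else cv2.resize(t[195:285,270:410],None,fx=5.5,fy=5.5,interpolation=cv2.INTER_CUBIC))
cv2.imwrite("pics/sidez.png",cv2.resize(s[170:340,270:440],None,fx=3.5,fy=3.5,interpolation=cv2.INTER_CUBIC))
cv2.imwrite("pics/topz2.png",cv2.resize(t[95:250,265:445],None,fx=3.8,fy=3.8,interpolation=cv2.INTER_CUBIC))
```

```text
(no output)
```

View pics/topz.png

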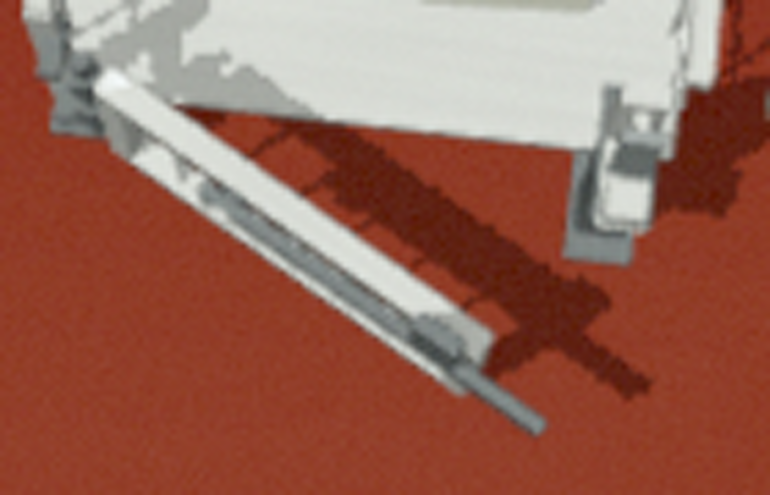

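View pics/sidez.png

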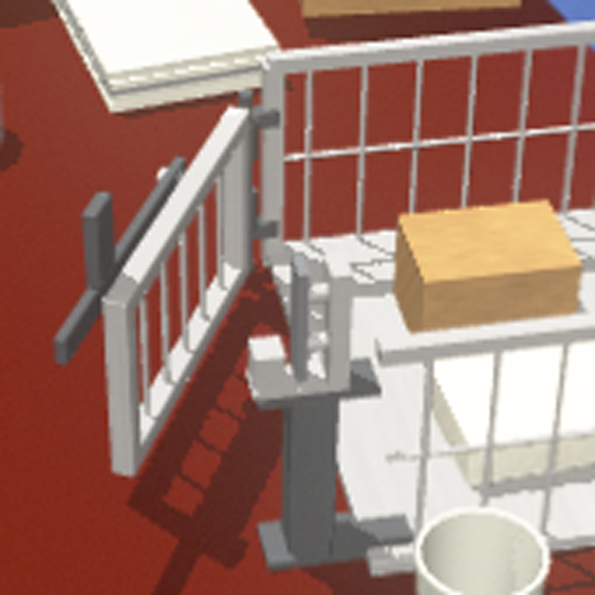

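View pics/topz2.png

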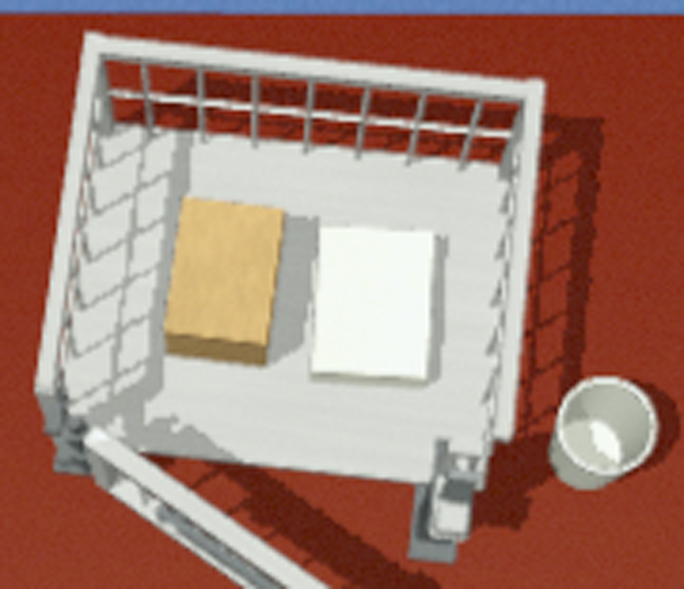

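```bash
cat > h.py <<'E'
import numpy as np,cv2
from bench import cams
from scipy.optimize import least_squares
def ray(n,u,v):
    i=cams.camera_info(n); f=240/np.tan(np.radians(i['fovy']/2))
    K=np.array([[f,0,i['cx']],[0,f,i['cy']],[0,0,1]])
    # radial k1 on slopes
    p=cv2.undistortPoints(np.array([[[u,v]]],float),K,np.array([i['k1'],0,0,0]))[0,0]
    T=i['world_from_camera']; d=T[:3,:3]@np.array([p[0],p[1],1]); return T[:3,3],d/np.linalg.norm(d)
def onz(n,u,v,z):
    o,d=ray(n,u,v); return o+d*(z-o[2])/d[2]
def tri(a,b):
    (o1,d1),(o2,d2)=ray("top",*a),ray("side",*b)
    s=np.linalg.lstsq(np.array([d1,-d2]).T,o2-o1,rcond=None)[0]
    p,q=o1+s[0]*d1,o2+s[1]*d2; return (p+q)/2,np.linalg.norm(p-q)
def zt(x,y,sc,ox,oy): return ((x+.5)/sc+ox-.5,(y+.5)/sc+oy-.5)
E
python3 - <<'E'
from h import *
Z2=lambda x,y:zt(x,y,3.8,265,95); Z=lambda x,y:zt(x,y,5.5,270,195); S=lambda x,y:zt(x,y,3.5,270,170)
img=np.array([onz("top",*Z2(*p),.176)[:2] for p in [(88,35),(545,82),(513,440),(37,390)]])
mod=np.array([(.27,.17),(.27,-.17),(0,-.17),(0,.17)])
print(img)
# rigid fit
mc,ic=mod.mean(0),img.mean(0); H=(mod-mc).T@(img-ic); U,_,V=np.linalg.svd(H); R=V.T@U.T; t=ic-R@mc
print("yaw",np.degrees(np.arctan2(R[1,0],R[0,0])),"t",t,"res",(img-(mod@R.T+t))*1000)
w=lambda x,y:R@np.array([x,y])+t
print("hinge",w(-.02,.14),"post",w(-.036,-.135))
c=lambda p:R.T@(p[:2]-t)
print("tab tri",tri(Z(435,328),S(97,200)))
print("tab top z",onz("top",*Z(435,328),.213))
for n,p,z in [("nose",(543,427),.16),("barstart",(208,190),.16)]:
    q=onz("top",*Z(*p),z);print(n,q,c(q))
for p,z in[((100,75),.158),((130,75),.158),((493,335),.158),((480,368),.158)]:
    q=onz("top",*Z(*p),z);print("leaf",q,c(q))
for n,p,z in [("striker frontedge",(622,225),.16),("pad front top",(630,178),.216),("pad rear top",(637,140),.216)]:
    q=onz("top",*Z(*p),z);print(n,q,c(q)*1000)
for nm,p,z in [("striker side top",(265,338),.16),("pad front top near",(293,255),.216)]:
    q=onz("side",*S(*p),z);print(nm,q,c(q)*1000)
E
```

```text
[[ 0.89690993  0.11807761]
 [ 0.86111242 -0.21692327]
 [ 0.59171505 -0.18804962]
 [ 0.6260189   0.14832802]]
yaw -6.071719535800916 t [ 0.60969639 -0.02036242] res [[ 7.46717487e-01 -2.04752849e+00]
 [ 9.12112221e-01  1.04428190e+00]
 [ 1.15003900e-04  1.35915206e+00]
 [-1.65894471e+00 -3.55905479e-01]]
hinge [0.60461684 0.12096768] post [ 0.55961895 -0.15079727]
tab tri (array([ 0.46536817, -0.05016125,  0.21447475]), np.float64(0.001044126300629917))
tab top z [ 0.46613263 -0.0502717   0.213     ]
nose [ 0.42690807 -0.10432088  0.16      ] [-0.17288236 -0.10282159]
barstart [0.54216814 0.0584975  0.16      ] [-0.07549071  0.07127485]
leaf [0.60031887 0.11286052 0.158     ] [-0.02341634  0.13148371]
leaf [0.60041446 0.09800847 0.158     ] [-0.02175033  0.11672509]
leaf [ 0.47178631 -0.0806431   0.158     ] [-0.13076035 -0.07452971]
leaf [ 0.45559147 -0.07428616  0.158     ] [-0.14753674 -0.06992142]
striker frontedge [ 0.52619801 -0.14358175  0.16      ] [ -69.99666249 -131.3599965 ]
pad front top [ 0.53758316 -0.14160856  0.216     ] [ -58.88409317 -128.19363025]
pad rear top [ 0.55588498 -0.14515621  0.216     ] [ -40.30969751 -129.78553446]
striker side top [ 0.54089997 -0.13708363  0.16      ] [ -56.06450671 -123.34325994]
pad front top near [ 0.55673945 -0.13798399  0.216     ] [ -40.21864388 -122.56316956]
```

Run:
```python
import cv2,numpy as np
t=cv2.imread("pics/top0.png"); s=cv2.imread("pics/side0.png")
A=cv2.resize(t[245:280,330:375],None,fx=9,fy=9,interpolation=cv2.INTER_CUBIC)
B=cv2.resize(s[215:280,280:325],None,fx=8,fy=8,interpolation=cv2.INTER_CUBIC)
C=cv2.resize(t[205:250,370:400],None,fx=8,fy=8,interpolation=cv2.INTER_CUBIC)
D=cv2.resize(s[230:295,335:375],None,fx=8,fy=8,interpolation=cv2.INTER_CUBIC)
im=np.zeros((600,800,3),np.uint8)
A=A[:, :400];im[:A.shape[0],:A.shape[1]]=A
im[:520,410:410+360]=B
cv2.imwrite("pics/tab.png",im)
im=np.zeros((600,600,3),np.uint8);im[:360,:240]=C;im[:520,260:580]=D
cv2.imwrite("pics/catch.png",im)
```

```text
(no output)
```

View pics/tab.png

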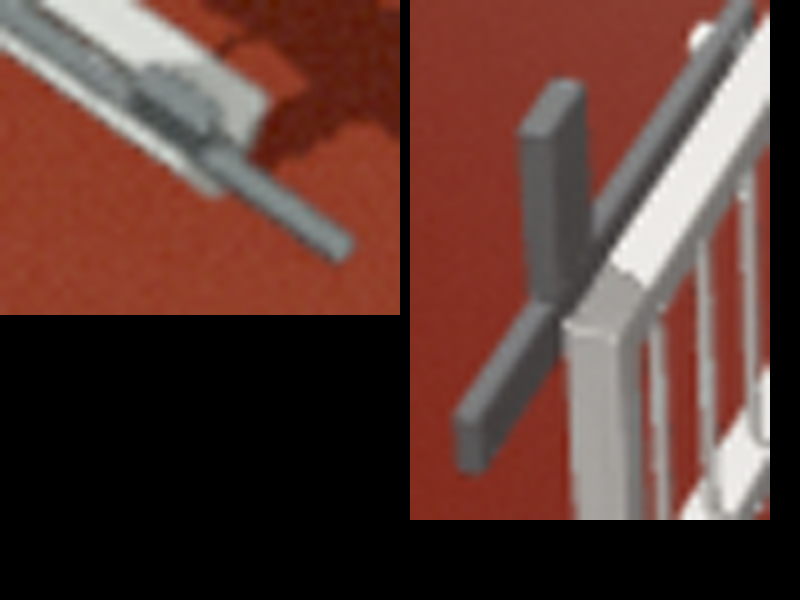

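View pics/catch.png

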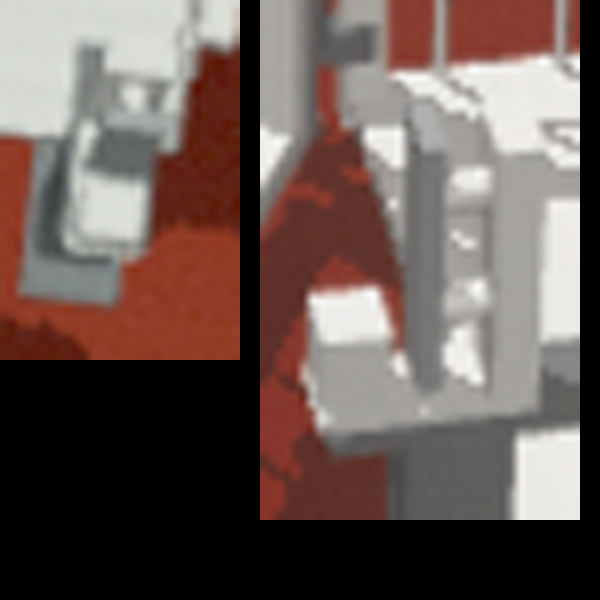

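```bash
cat >> h.py <<'E'
yaw0=np.radians(-6.07); R0=np.array([[np.cos(yaw0),-np.sin(yaw0)],[np.sin(yaw0),np.cos(yaw0)]]); t0=np.array([.6097,-.0204])
c=lambda p:R0.T@(p[:2]-t0)*1000
E
python3 - <<'E'
from h import *
print("tab",tri((349.7,254.9),(297.4,228.1)), onz("top",349.7,254.9,.213), onz("side",297.4,228.1,.213))
print("nose top", onz("top",330+345/9-.5,245+243/9-.5,.16), onz("side",280+57/8,215+412/8,.16))
print("leaf end top outer", onz("top",330+268/9-.5,245+100/9-.5,.158),onz("side",280+182/8,215+332/8,.158))
for z,p in ((.16,(346,269.2)),(.216,(353.6,245.3))):
    q=onz("side",*p,z);print(q,c(q))
z=zt(118,200,8,370,205);q=onz("top",*z,.16);print("striker top mid",c(q)); 
z=zt(120,175,8,370,205);q=onz("top",*z,.216);print("pad front",c(q))
z=zt(125,150,8,370,205);q=onz("top",*z,.216);print("pad mid?",c(q))
E
```

```text
tab (array([ 0.46431871, -0.0528652 ,  0.21305422]), np.float64(0.00016335097690369434)) [ 0.46440978 -0.05287528  0.213     ] [ 0.46425042 -0.05279872  0.213     ]
nose top [ 0.42883155 -0.10305567  0.16      ] [ 0.4284108  -0.10414798  0.16      ]
leaf end top outer [ 0.47148776 -0.08077613  0.158     ] [ 0.46704072 -0.07830759  0.158     ]
[ 0.53926763 -0.14662315  0.16      ] [ -56.69021816 -132.96323179]
[ 0.55431585 -0.14695784  0.216     ] [ -41.69097598 -131.70479968]
striker top mid [ -53.32153111 -134.16817511]
pad front [ -57.41264883 -129.1207436 ]
pad mid? [ -49.00582692 -129.96764301]
```

```bash
cat >> h.py <<'E'
from bench import status
from scipy.spatial.transform import Rotation as Ro
def go(p,yaw,show=True):
    """tool down, tool-y axis at world yaw (deg); prints row from the measured pose"""
    o=status.get_obs(); w,x,y,z=o['eef_rot']; R=Ro.from_quat([x,y,z,w])
    a=np.radians(yaw); Y=np.array([np.cos(a),np.sin(a),0]); Zt=np.array([0,0,-1.]); X=np.cross(Y,Zt)
    T=Ro.from_matrix(np.array([X,Y,Zt]).T)
    print("lin cm",np.round(R.inv().apply(np.array(p)-o['eef_pos'])*100,2),"rot deg",np.round((R.inv()*T).as_rotvec(degrees=True),2))
def show(gyaw=None):
    o=status.get_obs(); w,x,y,z=o['eef_rot']; R=Ro.from_quat([x,y,z,w]).as_matrix()
    print("t",round(o['time_s'],2),"p",np.round(o['eef_pos'],4),"yawY",np.round(np.degrees(np.arctan2(R[1,1],R[0,1])),2),"F",np.round(o['wrist_force'],2),"Ftool",np.round(R.T@o['wrist_force'],2),"T",np.round(o['torque'],2),"op",round(o['opening'],3),"q6",round(o['q'][5],2))
E
python3 -c "
from h import *
show(); go((.464,-.053,.32),-35)"
```

```text
t 0.1 p [0.1854 0.5437 0.2305] yawY 71.16 F [-0.24 -0.4   0.54] Ftool [ 0.1  -0.45 -0.54] T [0.05 0.   0.02] op 1.0 q6 -0.21
lin cm [-45.64 -47.49  -8.89] rot deg [-8.0000e-02  7.0000e-02  1.0616e+02]
```

```bash
python3 -m handwheel '[{"grip":5,"linear":[-2,-2,-4],"rotation":[0,0,6]},{"grip":5,"linear":[-4,-4,-8.9],"rotation":[0,0,12]},{"grip":5,"linear":[-7,-7,-8.9],"rotation":[0,0,18]},{"grip":5,"linear":[-10,-10,-8.9],"rotation":[0,0,24]},{"grip":5,"linear":[-13,-13,-8.9],"rotation":[0,0,30]},{"grip":5,"linear":[-16,-16,-8.9],"rotation":[0,0,36]},{"grip":5,"linear":[-19,-19,-8.9],"rotation":[0,0,42]},{"grip":5,"linear":[-22,-22.5,-8.9],"rotation":[0,0,48]},{"grip":5,"linear":[-25,-25.5,-8.9],"rotation":[0,0,54]},{"grip":5,"linear":[-28,-28.5,-8.9],"rotation":[0,0,60]},{"grip":5,"linear":[-30,-31,-8.9],"rotation":[0,0,66]},{"grip":5,"linear":[-32,-33,-8.9],"rotation":[0,0,72]}]'; python3 -c "
from h import *
show(); go((.4643,-.0528,.30),-35)"
```

```text
time_s: 1.1
eef_pos: [0.3817, 0.127, 0.3202]
eef_rot: [0.0, 0.714, 0.7, 0.0]
wrist_force: [1.2, -0.8, -0.1]
opening: 0.583
t 1.1 p [0.3817 0.127  0.3202] yawY -1.13 F [ 1.22 -0.79 -0.06] Ftool [-0.76  1.23  0.06] T [ 0.02 -0.08  0.04] op 0.583 q6 0.04
lin cm [-17.82   8.61   2.02] rot deg [ 1.000e-02 -1.000e-02  3.387e+01]
```

```bash
python3 -m handwheel '[{"grip":5,"linear":[-3,1.5,0.3],"rotation":[0,0,6]},{"grip":5,"linear":[-6,3,0.6],"rotation":[0,0,12]},{"grip":5,"linear":[-9,4.5,1],"rotation":[0,0,18]},{"grip":5,"linear":[-12,6,1.5],"rotation":[0,0,24]},{"grip":5,"linear":[-15,7.3,2],"rotation":[0,0,29]},{"grip":5,"linear":[-17,8.3,2],"rotation":[0,0,33]},{"grip":5,"linear":[-17.8,8.6,2],"rotation":[0,0,33.9]},{"grip":5,"linear":[-17.8,8.6,2],"rotation":[0,0,33.9]},{"grip":5,"linear":[-17.8,8.6,2],"rotation":[0,0,33.9]}]'; python3 -c "
from h import *
show(); go((.4643,-.0528,.23),-35); go((.4643,-.0528,.18),-35)
for n in('side','top'): cv2.imwrite(f'pics/{n}1.png',cams.camera(n)[:,:,::-1])
a=cv2.imread('pics/side1.png')[120:320,250:400]; b=cv2.imread('pics/top1.png')[190:290,290:410]
im=np.zeros((600,800,3),np.uint8); im[:600,:450]=cv2.resize(a,(450,600)); im[:292,450:800]=cv2.resize(b,(350,292)); cv2.imwrite('pics/pre.png',im)
"
```

```text
time_s: 1.85
eef_pos: [0.4648, -0.0498, 0.3]
eef_rot: [-0.001, 0.886, 0.464, -0.0]
wrist_force: [-0.2, -0.8, 0.0]
opening: 0.586
t 1.85 p [ 0.4648 -0.0498  0.3   ] yawY -34.68 F [-0.22 -0.77  0.03] Ftool [-0.76  0.25 -0.03] T [ 0.05  0.04 -0.03] op 0.586 q6 0.24
lin cm [-0.27  0.14  7.  ] rot deg [-0.07 -0.01  0.32]
lin cm [-0.27  0.15 12.  ] rot deg [-0.07 -0.01  0.32]
```

View pics/pre.png

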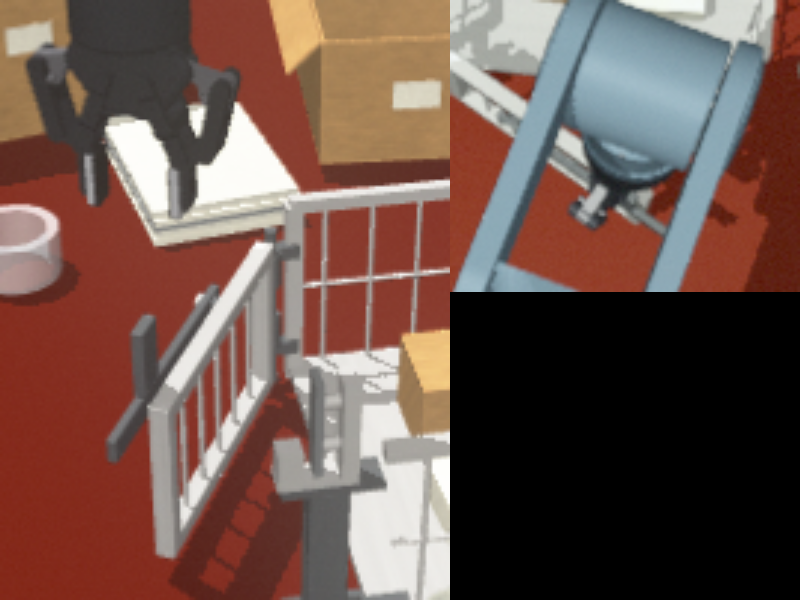

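The gripper is open above the tab, which stands at (145,345) in the left crop. The fingers straddle the leaf normal. I'll descend.

```bash
python3 -m handwheel '[{"grip":5,"linear":[-0.25,0.15,3],"rotation":[0,0,0.3]},{"grip":5,"linear":[-0.25,0.15,6],"rotation":[0,0,0.3]},{"grip":5,"linear":[-0.25,0.15,8],"rotation":[0,0,0.3]},{"grip":5,"linear":[-0.25,0.15,10],"rotation":[0,0,0.3]},{"grip":5,"linear":[-0.25,0.15,11.3],"rotation":[0,0,0.3]},{"grip":5,"linear":[-0.25,0.15,12],"rotation":[0,0,0.3]},{"grip":5,"linear":[-0.25,0.15,12],"rotation":[0,0,0.3]},{"grip":5,"linear":[-0.25,0.15,12],"rotation":[0,0,0.3]}]'; python3 -c "
from h import *
show(); go((.4643,-.0528,.18),-35)
cv2.imwrite('pics/side2.png',cv2.resize(cams.camera('side')[180:300,250:370,::-1],(600,600)))
"
```

```text
time_s: 2.62
eef_pos: [0.4651, -0.0525, 0.1809]
eef_rot: [0.0, 0.887, 0.462, 0.0]
wrist_force: [0.4, -0.1, -0.1]
opening: 0.585
t 2.62 p [ 0.4651 -0.0525  0.1809] yawY -34.95 F [ 0.36 -0.09 -0.11] Ftool [0.13 0.35 0.11] T [0.01 0.02 0.01] op 0.585 q6 0.24
lin cm [-0.07 -0.05  0.09] rot deg [ 0.03 -0.01  0.05]
```

View pics/side2.png

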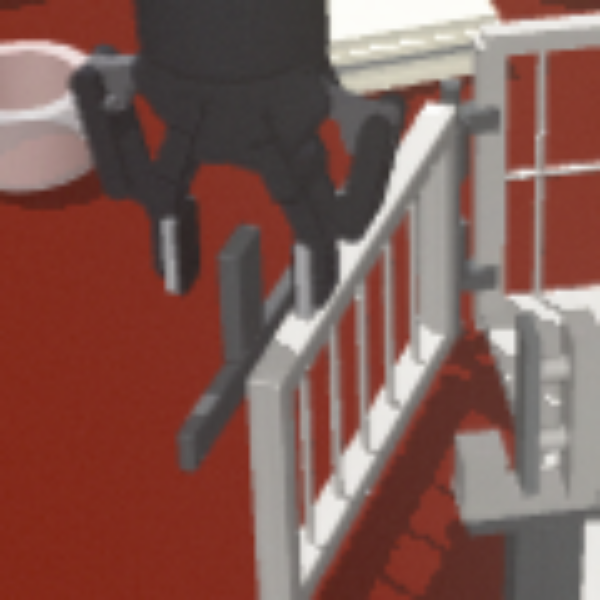

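The tab at (240,290) is centred between the fingertips at (178,260) and (310,280). I'll close on it.

```bash
python3 -m handwheel '[{"grip":3,"linear":[0,0,0],"rotation":[0,0,0]},{"grip":2,"linear":[0,0,0],"rotation":[0,0,0]},{"grip":0.5,"linear":[0,0,0],"rotation":[0,0,0]},{"grip":0.5,"linear":[0,0,0],"rotation":[0,0,0]},{"grip":0.5,"linear":[0,0,0],"rotation":[0,0,0]},{"grip":0.5,"linear":[0,0,0],"rotation":[0,0,0]},{"grip":0.5,"linear":[0,0,0],"rotation":[0,0,0]},{"grip":0.5,"linear":[0,0,0],"rotation":[0,0,0]}]'; python3 -c "
from h import *
show()
cv2.imwrite('pics/side3.png',cv2.resize(cams.camera('side')[180:300,250:370,::-1],(600,600)))
"
```

```text
time_s: 3.33
eef_pos: [0.4653, -0.0533, 0.181]
eef_rot: [0.0, 0.887, 0.462, 0.0]
wrist_force: [-2.0, 1.2, 5.9]
opening: 0.108
t 3.33 p [ 0.4653 -0.0533  0.181 ] yawY -35.02 F [-2.03  1.22  5.94] Ftool [-0.16 -2.35 -5.94] T [0.11 0.3  0.33] op 0.108 q6 0.24
```

View pics/side3.png

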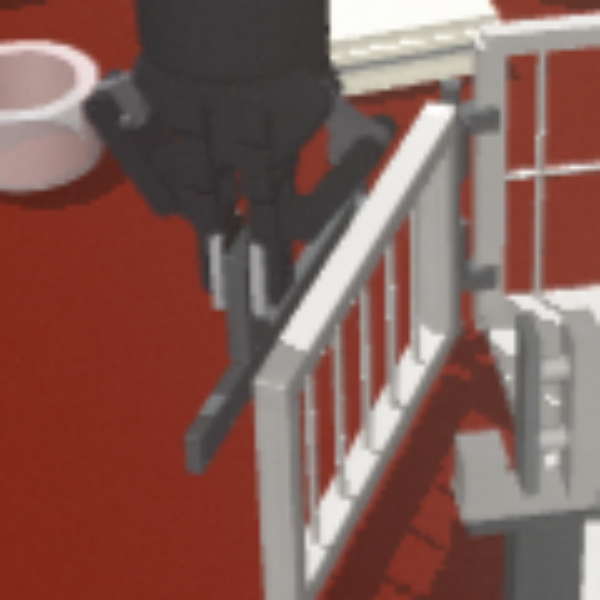

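```bash
python3 -m handwheel '[{"grip":0.5,"linear":[0.13,0,-0.31],"rotation":[0,0,0]},{"grip":0.5,"linear":[0.27,0,-0.62],"rotation":[0,0,0]},{"grip":0.5,"linear":[0.41,0,-0.92],"rotation":[0,0,0]},{"grip":0.5,"linear":[0.56,0,-1.22],"rotation":[0,0,0]},{"grip":0.5,"linear":[0.72,0,-1.52],"rotation":[0,0,0]},{"grip":0.5,"linear":[0.89,0,-1.81],"rotation":[0,0,0]},{"grip":0.5,"linear":[1.06,0,-2.1],"rotation":[0,0,0]},{"grip":0.5,"linear":[1.24,0,-2.38],"rotation":[0,0,0]},{"grip":0.5,"linear":[1.39,0,-2.61],"rotation":[0,0,0]},{"grip":0.5,"linear":[1.39,0,-2.61],"rotation":[0,0,0]}]'; python3 -c "
from h import *
show()
cv2.imwrite('pics/side4.png',cv2.resize(cams.camera('side')[180:300,250:370,::-1],(600,600)))
"
```

```text
time_s: 4.22
eef_pos: [0.4733, -0.0413, 0.2069]
eef_rot: [-0.0, 0.887, 0.462, 0.0]
wrist_force: [-1.4, 1.6, -7.3]
opening: 0.102
t 4.22 p [ 0.4733 -0.0413  0.2069] yawY -35.01 F [-1.4   1.56 -7.29] Ftool [ 0.47 -2.05  7.29] T [-0.21  0.47  0.26] op 0.102 q6 0.27
```

View pics/side4.png

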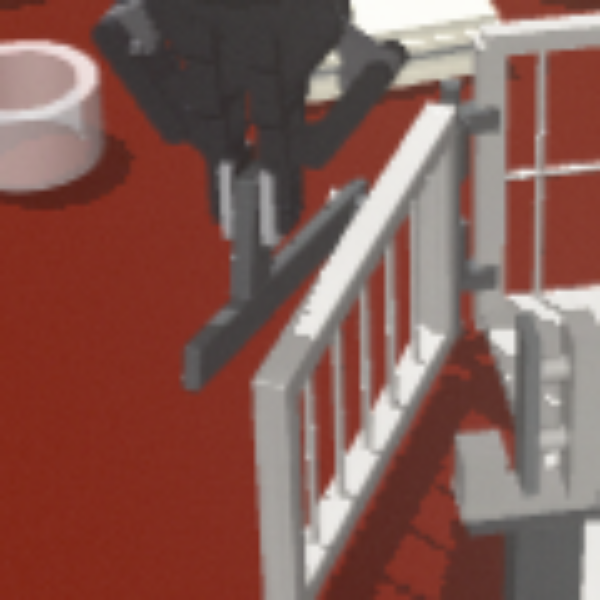

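```bash
python3 -c "
import numpy as np
for d in list(np.arange(2,24.1,2)):
    s,c=np.sin(np.radians(d)),np.cos(np.radians(d)); print(d,[round((-16*s+211*(1-c))/10,2),round((211*s+16*(1-c))/10,2)])"
```

```text
2.0 [np.float64(-0.04), np.float64(0.74)]
4.0 [np.float64(-0.06), np.float64(1.48)]
6.0 [np.float64(-0.05), np.float64(2.21)]
8.0 [np.float64(-0.02), np.float64(2.95)]
10.0 [np.float64(0.04), np.float64(3.69)]
12.0 [np.float64(0.13), np.float64(4.42)]
14.0 [np.float64(0.24), np.float64(5.15)]
16.0 [np.float64(0.38), np.float64(5.88)]
18.0 [np.float64(0.54), np.float64(6.6)]
20.0 [np.float64(0.73), np.float64(7.31)]
22.0 [np.float64(0.94), np.float64(8.02)]
24.0 [np.float64(1.17), np.float64(8.72)]
```

```bash
python3 -m handwheel '[{"grip":0.5,"linear":[-0.02,0.37,0],"rotation":[0,0,-1]},{"grip":0.5,"linear":[-0.04,0.74,0],"rotation":[0,0,-2]},{"grip":0.5,"linear":[-0.06,1.48,0],"rotation":[0,0,-4]},{"grip":0.5,"linear":[-0.05,2.21,0],"rotation":[0,0,-6]},{"grip":0.5,"linear":[-0.02,2.95,0],"rotation":[0,0,-8]},{"grip":0.5,"linear":[0.04,3.69,0],"rotation":[0,0,-10]},{"grip":0.5,"linear":[0.13,4.42,0],"rotation":[0,0,-12]},{"grip":0.5,"linear":[0.24,5.15,0],"rotation":[0,0,-14]},{"grip":0.5,"linear":[0.38,5.88,0],"rotation":[0,0,-16]},{"grip":0.5,"linear":[0.46,6.24,0],"rotation":[0,0,-17]},{"grip":0.5,"linear":[0.54,6.6,0],"rotation":[0,0,-18]},{"grip":0.5,"linear":[0.54,6.6,0],"rotation":[0,0,-18]}]'; python3 -c "
from h import *
show()
"
```

```text
time_s: 5.27
eef_pos: [0.5308, -0.075, 0.2062]
eef_rot: [-0.0, 0.804, 0.595, 0.001]
wrist_force: [-0.5, 5.0, -6.3]
opening: 0.107
t 5.27 p [ 0.5308 -0.075   0.2062] yawY -16.98 F [-0.52  5.05 -6.27] Ftool [ 4.67 -1.97  6.28] T [ 0.65 -0.09  0.35] op 0.107 q6 -0.07
```

```bash
python3 -c "
from h import *
a=cams.camera('side')[180:300,270:410,::-1];cv2.imwrite('pics/side5.png',cv2.resize(a,(700,600)))
b=cams.camera('top')[180:290,260:420,::-1];cv2.imwrite('pics/top5.png',cv2.resize(b,(800,550)))
"
```

```text
(no output)
```

View pics/side5.png

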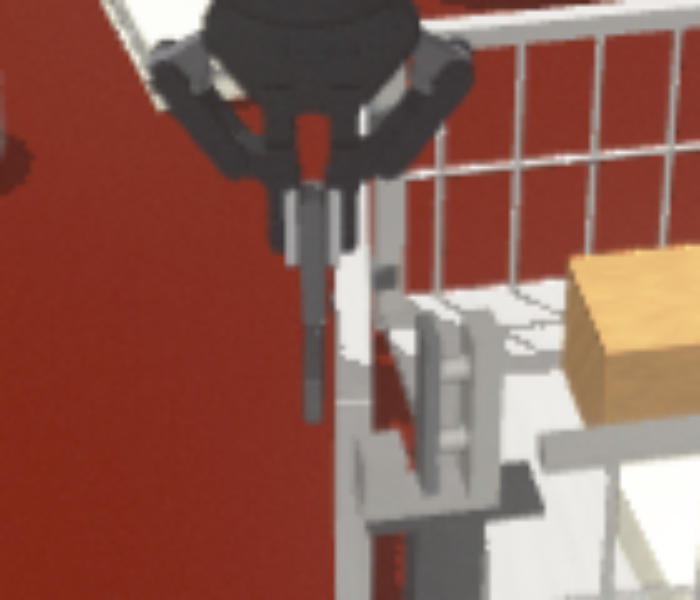

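View pics/top5.png

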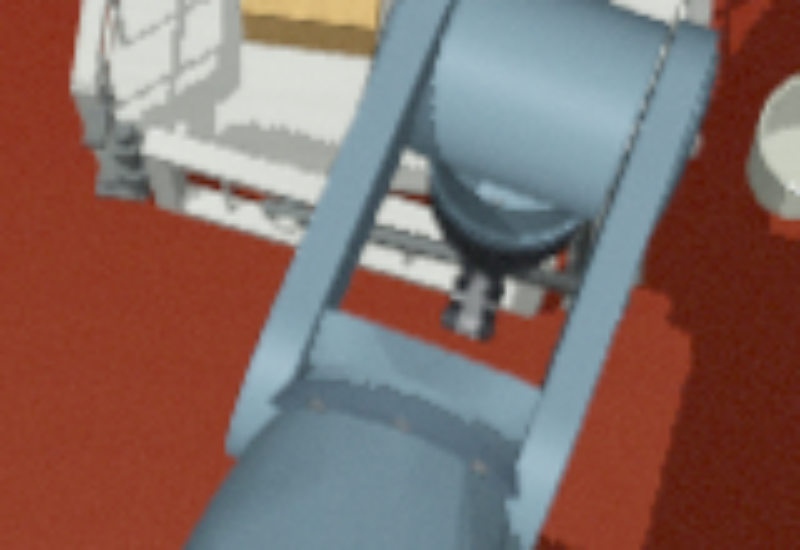

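```bash
python3 -c "
from h import *
o,d=ray('side',270+314/5-.5,180+423/5-.5)
a=np.radians(-17);n=np.array([np.cos(a),np.sin(a)]);l=np.array([np.sin(a),-np.cos(a)])
h=np.array([.606,.122])
# plane leaf x=-16mm
s=(-.016-(o[:2]-h)@n)/(d[:2]@n); p=o+s*d; print(p,(p[:2]-h)@l)
for f in(.15,.2,.25): print(f,.15+.19*np.sin(f)-.01*np.cos(f), .1+.19*np.cos(f)+.01*np.sin(f))
"
```

```text
[0.55860526 0.02170366 0.04245679] 0.10977075009471239
0.15 0.1685055343906234 0.28936088613258404
0.2 0.17794650707264922 0.2881993430977865
0.25 0.1873176280412529 0.28656739971756773
```

```bash
python3 -c "
from h import *
o,d=ray('side',270+314/5-.5,180+422/5-.5)
a=np.radians(-17);n=np.array([np.cos(a),np.sin(a)]);l=np.array([np.sin(a),-np.cos(a)])
h=np.array([.606,.122])
s=(.288-(o[:2]-h)@l)/(d[:2]@l); p=o+s*d; print(p,(p[:2]-h)@n)
"
```

```text
[ 0.51010236 -0.14984037  0.18241655] -0.012228938942043506
```

```bash
python3 -m handwheel '[{"grip":0.5,"linear":[0.0,0.37,0],"rotation":[0,0,-1]},{"grip":0.5,"linear":[0.02,0.74,0],"rotation":[0,0,-2]},{"grip":0.5,"linear":[0.04,1.11,0],"rotation":[0,0,-3]},{"grip":0.5,"linear":[0.06,1.48,0],"rotation":[0,0,-4]},{"grip":0.5,"linear":[0.08,1.85,0],"rotation":[0,0,-5]},{"grip":0.5,"linear":[0.1,2.03,0],"rotation":[0,0,-5.5]},{"grip":0.5,"linear":[0.1,2.03,0],"rotation":[0,0,-5.5]},{"grip":0.5,"linear":[0.1,2.03,0],"rotation":[0,0,-5.5]}]'; python3 -c "
from h import *
show()
a=cams.camera('side')[180:300,270:410,::-1];cv2.imwrite('pics/side6.png',cv2.resize(a,(700,600)))
show()
"
```

```text
time_s: 6.03
eef_pos: [0.55, -0.0809, 0.2066]
eef_rot: [0.001, 0.775, 0.632, -0.0]
wrist_force: [-2.1, -1.3, -3.6]
opening: 0.109
t 6.03 p [ 0.55   -0.0809  0.2066] yawY -11.55 F [-2.06 -1.34 -3.6 ] Ftool [-1.72 -1.75  3.6 ] T [-0.24  0.36  0.4 ] op 0.109 q6 -0.16
t 6.08 p [ 0.5499 -0.0809  0.2066] yawY -11.55 F [-1.51 -1.76 -3.93] Ftool [-2.02 -1.13  3.93] T [-0.33  0.37  0.37] op 0.107 q6 -0.16
```

View pics/side6.png

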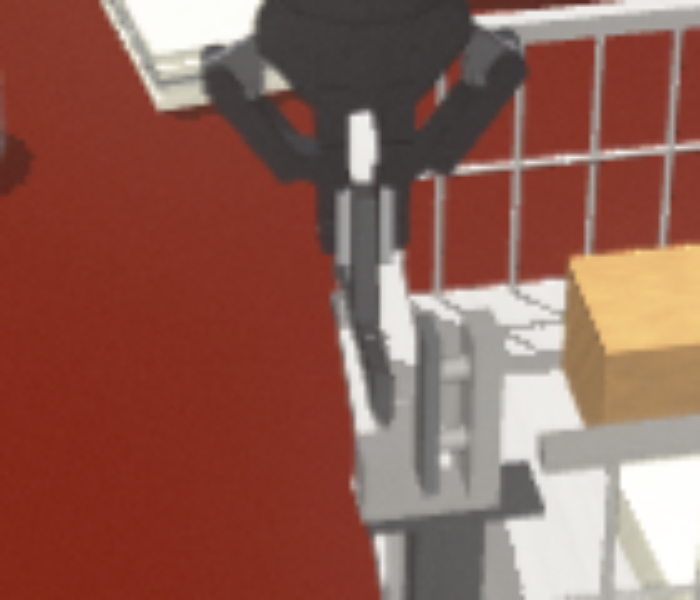

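```bash
python3 -m handwheel '[{"grip":0.5,"linear":[-0.01,0.18,0],"rotation":[0,0,-0.5]},{"grip":0.5,"linear":[-0.02,0.37,0],"rotation":[0,0,-1]},{"grip":0.5,"linear":[-0.02,0.46,0],"rotation":[0,0,-1.25]},{"grip":0.5,"linear":[-0.02,0.46,0],"rotation":[0,0,-1.25]}]'; python3 -c "
from h import *
show()
a=cams.camera('side')[180:300,270:410,::-1];cv2.imwrite('pics/side7.png',cv2.resize(a,(700,600)))
show()
"
```

```text
time_s: 6.42
eef_pos: [0.5546, -0.082, 0.2067]
eef_rot: [0.001, 0.768, 0.641, -0.0]
wrist_force: [-2.6, -3.4, -1.8]
opening: 0.109
t 6.42 p [ 0.5546 -0.082   0.2067] yawY -10.27 F [-2.56 -3.4  -1.77] Ftool [-3.8  -1.91  1.77] T [-0.72  0.53  0.44] op 0.109 q6 -0.18
t 6.47 p [ 0.5545 -0.082   0.2067] yawY -10.29 F [-2.86 -4.01 -1.1 ] Ftool [-4.45 -2.1   1.11] T [-0.77  0.42  0.45] op 0.106 q6 -0.18
```

View pics/side7.png

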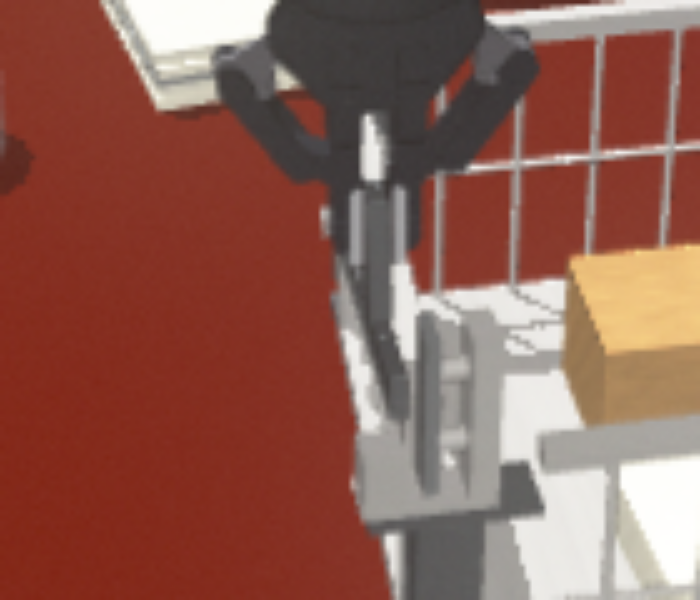

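```bash
python3 -m handwheel '[{"grip":0.5,"linear":[-0.06,0.11,0],"rotation":[0,0,-0.3]},{"grip":0.5,"linear":[-0.12,0.22,0],"rotation":[0,0,-0.6]},{"grip":0.5,"linear":[-0.12,0.22,0],"rotation":[0,0,-0.6]}]'; python3 -c "
from h import *
show()"
```

```text
time_s: 6.72
eef_pos: [0.5564, -0.0827, 0.2063]
eef_rot: [-0.0, 0.764, 0.645, 0.0]
wrist_force: [-1.2, -1.5, -3.1]
opening: 0.107
t 6.72 p [ 0.5564 -0.0827  0.2063] yawY -9.67 F [-1.23 -1.46 -3.12] Ftool [-1.65 -0.97  3.12] T [-0.31  0.26  0.42] op 0.107 q6 -0.19
```

```bash
python3 -m handwheel '[{"grip":0.5,"linear":[-0.02,0.11,0],"rotation":[0,0,-0.3]},{"grip":0.5,"linear":[-0.04,0.22,0],"rotation":[0,0,-0.6]},{"grip":0.5,"linear":[-0.04,0.22,0],"rotation":[0,0,-0.6]}]'; python3 -c "
from h import *
show()
a=cams.camera('side')[180:300,270:410,::-1];cv2.imwrite('pics/side8.png',cv2.resize(a,(700,600)))
show()"
```

```text
time_s: 6.97
eef_pos: [0.5584, -0.0833, 0.2062]
eef_rot: [-0.0, 0.761, 0.649, 0.0]
wrist_force: [-2.1, 1.2, -2.4]
opening: 0.109
t 6.97 p [ 0.5584 -0.0833  0.2062] yawY -9.06 F [-2.09  1.15 -2.36] Ftool [ 0.8  -2.25  2.36] T [0.01 0.3  0.38] op 0.109 q6 -0.2
t 7.02 p [ 0.5584 -0.0833  0.2062] yawY -9.07 F [-1.63  1.23 -3.86] Ftool [ 0.95 -1.8   3.86] T [0.07 0.28 0.41] op 0.107 q6 -0.2
```

View pics/side8.png

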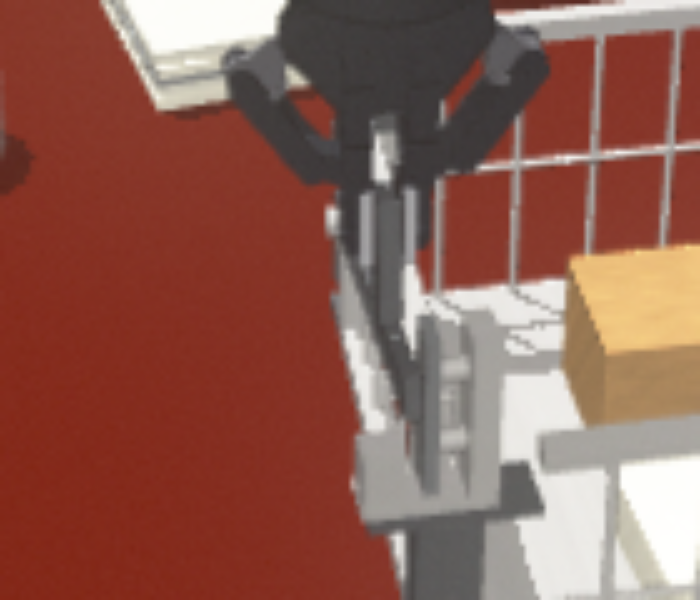

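```bash
python3 -m handwheel '[{"grip":0.5,"linear":[0,0.1,0],"rotation":[0,0,-0.3]},{"grip":0.5,"linear":[0,0.1,0],"rotation":[0,0,-0.3]},{"grip":0.5,"linear":[0,0.1,0],"rotation":[0,0,-0.3]}]'; python3 -c "
from h import *
show()"
```

```text
time_s: 7.27
eef_pos: [0.559, -0.0834, 0.2062]
eef_rot: [-0.001, 0.759, 0.651, -0.0]
wrist_force: [-4.0, 2.6, -2.7]
opening: 0.103
t 7.27 p [ 0.559  -0.0834  0.2062] yawY -8.78 F [-3.99  2.59 -2.72] Ftool [ 1.95 -4.34  2.72] T [0.29 0.64 0.26] op 0.103 q6 -0.21
```

```bash
python3 -m handwheel '[{"grip":0.5,"linear":[0,0.1,0],"rotation":[0,0,-0.3]},{"grip":0.5,"linear":[0,0.1,0],"rotation":[0,0,-0.3]},{"grip":0.5,"linear":[0,0.1,0],"rotation":[0,0,-0.3]}]'; python3 -c "
from h import *
show()"
```

```text
time_s: 7.52
eef_pos: [0.5595, -0.0835, 0.2062]
eef_rot: [-0.001, 0.758, 0.653, -0.0]
wrist_force: [-7.1, 2.8, -1.1]
opening: 0.105
t 7.52 p [ 0.5595 -0.0835  0.2062] yawY -8.5 F [-7.15  2.78 -1.08] Ftool [ 1.7  -7.48  1.09] T [0.33 0.93 0.13] op 0.105 q6 -0.21
```

```bash
python3 -m handwheel '[{"grip":0.5,"linear":[0,0.1,0],"rotation":[0,0,-0.3]},{"grip":0.5,"linear":[0,0.1,0],"rotation":[0,0,-0.3]},{"grip":0.5,"linear":[0,0.1,0],"rotation":[0,0,-0.3]}]'; python3 -c "
from h import *
show()"
```

```text
time_s: 7.77
eef_pos: [0.56, -0.0837, 0.2062]
eef_rot: [-0.001, 0.756, 0.655, -0.001]
wrist_force: [-9.6, 2.6, 0.9]
opening: 0.105
t 7.77 p [ 0.56   -0.0837  0.2062] yawY -8.21 F [-9.56  2.61  0.94] Ftool [ 1.21 -9.83 -0.91] T [ 0.32  1.22 -0.06] op 0.105 q6 -0.21
```

```bash
python3 -m handwheel '[{"grip":0.5,"linear":[0,0.1,0],"rotation":[0,0,-0.3]},{"grip":0.5,"linear":[0,0.1,0],"rotation":[0,0,-0.3]},{"grip":0.5,"linear":[0,0.1,0],"rotation":[0,0,-0.3]}]'; python3 -c "
from h import *
show()
a=cams.camera('side')[180:300,270:410,::-1];cv2.imwrite('pics/side9.png',cv2.resize(a,(700,600)))
show()"
```

```text
time_s: 8.02
eef_pos: [0.5604, -0.0837, 0.2062]
eef_rot: [-0.002, 0.754, 0.657, -0.001]
wrist_force: [-12.1, 2.7, 3.0]
opening: 0.106
t 8.02 p [ 0.5604 -0.0837  0.2062] yawY -7.92 F [-12.06   2.72   3.01] Ftool [  1.03 -12.34  -2.95] T [ 0.37  1.55 -0.18] op 0.106 q6 -0.22
t 8.07 p [ 0.5604 -0.0837  0.2062] yawY -7.92 F [-12.15   3.37   2.91] Ftool [  1.67 -12.51  -2.85] T [ 0.39  1.59 -0.12] op 0.107 q6 -0.22
```

View pics/side9.png

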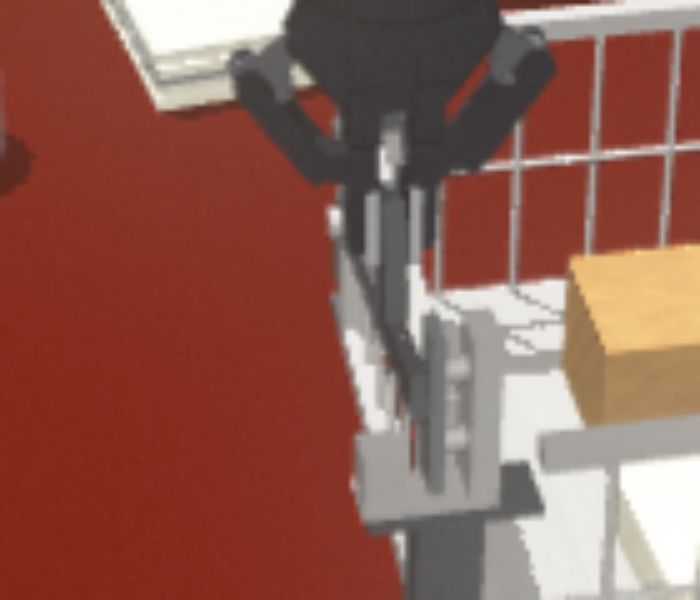

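```bash
python3 -c "
from h import *
I=[cv2.imread(f'pics/side{k}.png').astype(float).mean(2) for k in (5,7,8,9)]
for y in (450,465,480):
  for im in I: print(y,np.round(im[y,405:450:3]).astype(int))
A=I[1][445:485,400:455].astype(np.float32);
for k in (2,3): print(cv2.phaseCorrelate(A,I[k][445:485,400:455].astype(np.float32)))
"
```

```text
450 [117  89  77  78  87  92  99 110 115 117 122 131 144 149 151]
450 [161 159 150 129 100  98 100 111 116 118 122 134 162 176 181]
450 [130 112 123 114  96  93  96 109 115 117 119 126 143 150 152]
450 [160 145 102 102 123 108  97  92 100 114 117 118 118 129 145]
465 [143 125 103  93  90  93  99 111 115 116 126 137 151 158 159]
465 [160 158 151 129 100  97  99 110 115 117 122 132 152 177 204]
465 [165 163 146 123  97  96  99 111 116 117 123 133 150 158 161]
465 [158 146 110 113 135 114  98  92  99 113 116 118 119 133 155]
480 [159 161 161 151 134 116 105 112 115 117 123 133 152 159 162]
480 [160 160 162 151 135 115 104 112 116 116 123 134 153 160 163]
480 [159 161 162 154 142 120 106 112 115 117 123 134 152 160 162]
480 [159 160 161 161 162 155 142 115 109 113 116 120 125 140 159]
((-0.16522098399650176, -0.32399085777793957), 0.543318977355957)
((-6.31765127789722, -1.0300894432994738), 0.11811302463213602)
```

```bash
python3 -m handwheel '[{"grip":0.5,"linear":[-0.07,0.05,0.12],"rotation":[0,0,-0.1]},{"grip":0.5,"linear":[-0.15,0.05,0.23],"rotation":[0,0,-0.1]},{"grip":0.5,"linear":[-0.26,0.05,0.42],"rotation":[0,0,-0.1]},{"grip":0.5,"linear":[-0.38,0.05,0.61],"rotation":[0,0,-0.1]},{"grip":0.5,"linear":[-0.5,0.05,0.8],"rotation":[0,0,-0.1]},{"grip":0.5,"linear":[-0.5,0.05,0.8],"rotation":[0,0,-0.1]}]'; python3 -c "
from h import *
show()
a=cams.camera('side')[180:300,270:410,::-1];cv2.imwrite('pics/side10.png',cv2.resize(a,(700,600)))
show()"
```

```text
time_s: 8.57
eef_pos: [0.5603, -0.0884, 0.1992]
eef_rot: [-0.002, 0.754, 0.657, -0.001]
wrist_force: [-15.3, 4.8, 7.5]
opening: 0.106
t 8.57 p [ 0.5603 -0.0884  0.1992] yawY -7.83 F [-15.34   4.79   7.47] Ftool [  2.66 -15.88  -7.4 ] T [ 1.06  1.92 -0.06] op 0.106 q6 -0.23
t 8.62 p [ 0.5603 -0.0885  0.1991] yawY -7.83 F [-14.79   4.23   7.53] Ftool [  2.18 -15.26  -7.46] T [ 1.03  1.97 -0.06] op 0.104 q6 -0.23
```

View pics/side10.png

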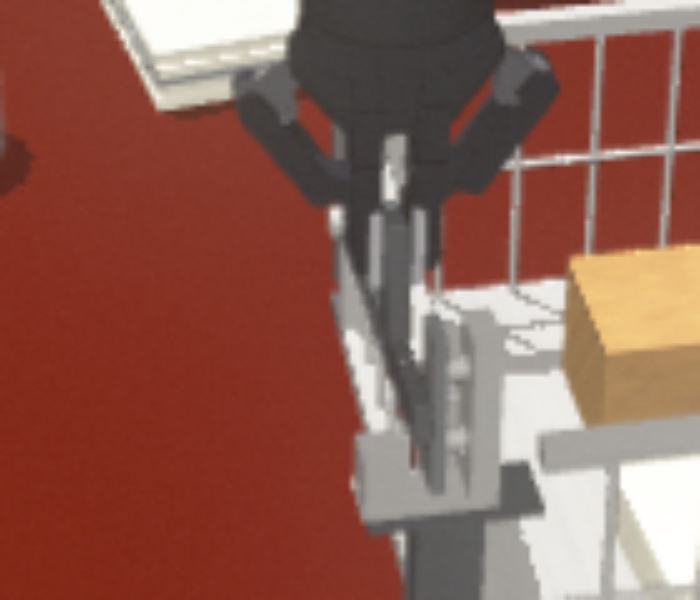

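```bash
python3 -c "
from h import *
I=[cv2.imread(f'pics/side{k}.png').astype(float).mean(2) for k in (5,9,10)]
for y in (475,480,485):
  for im in I: print(y,np.round(im[y,405:456:3]).astype(int))
"
```

```text
475 [156 154 154 141 119 107 103 111 116 117 123 133 152 160 163 163 163]
475 [159 158 154 156 160 141 122 103 103 113 116 119 124 139 159 161 163]
475 [159 162 167 167 163 151 134 107 102 108 113 117 117 133 158 160 162]
480 [159 161 161 151 134 116 105 112 115 117 123 133 152 159 162 163 163]
480 [159 160 161 161 162 155 142 115 109 113 116 120 125 140 159 161 163]
480 [160 160 161 162 162 159 146 116 107 109 114 117 117 134 159 161 162]
485 [160 161 161 157 152 127 111 114 115 117 123 133 151 159 161 162 162]
485 [160 161 161 162 162 162 153 127 118 116 117 120 125 139 158 160 162]
485 [160 160 160 160 161 160 153 131 120 115 116 117 116 133 157 159 161]
```

```bash
python3 -m handwheel '[{"grip":0.5,"linear":[-0.11,0,0.2],"rotation":[0,0,0]},{"grip":0.5,"linear":[-0.22,0,0.4],"rotation":[0,0,0]},{"grip":0.5,"linear":[-0.33,0,0.6],"rotation":[0,0,0]},{"grip":0.5,"linear":[-0.33,0,0.6],"rotation":[0,0,0]}]'; python3 -c "
from h import *
show()
a=cams.camera('side')[180:300,270:410,::-1];cv2.imwrite('pics/side11.png',cv2.resize(a,(700,600)))
"
```

```text
time_s: 8.95
eef_pos: [0.5598, -0.0919, 0.1932]
eef_rot: [-0.002, 0.754, 0.657, -0.001]
wrist_force: [-14.7, 3.7, 8.3]
opening: 0.106
t 8.95 p [ 0.5598 -0.0919  0.1932] yawY -7.83 F [-14.72   3.69   8.3 ] Ftool [  1.66 -15.12  -8.24] T [ 0.91  1.94 -0.06] op 0.106 q6 -0.24
```

View pics/side11.png

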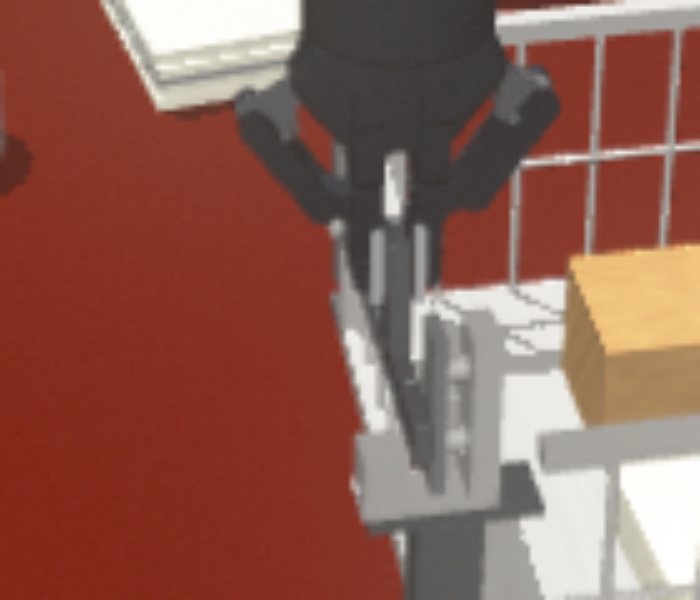

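```bash
python3 -m handwheel '[{"grip":0.5,"linear":[-0.1,0,0.2],"rotation":[0,0,0]},{"grip":0.5,"linear":[-0.19,0,0.4],"rotation":[0,0,0]},{"grip":0.5,"linear":[-0.29,0,0.6],"rotation":[0,0,0]},{"grip":0.5,"linear":[-0.29,0,0.6],"rotation":[0,0,0]}]'; python3 -c "
from h import *
show()
a=cams.camera('side')[180:300,270:410,::-1];cv2.imwrite('pics/side12.png',cv2.resize(a,(700,600)))
"
```

```text
time_s: 9.33
eef_pos: [0.5595, -0.095, 0.1873]
eef_rot: [-0.002, 0.754, 0.657, -0.001]
wrist_force: [-14.6, 2.7, 7.7]
opening: 0.104
t 9.33 p [ 0.5595 -0.095   0.1873] yawY -7.84 F [-14.62   2.7    7.72] Ftool [  0.69 -14.89  -7.66] T [ 1.06  1.97 -0.01] op 0.104 q6 -0.24
```

View pics/side12.png

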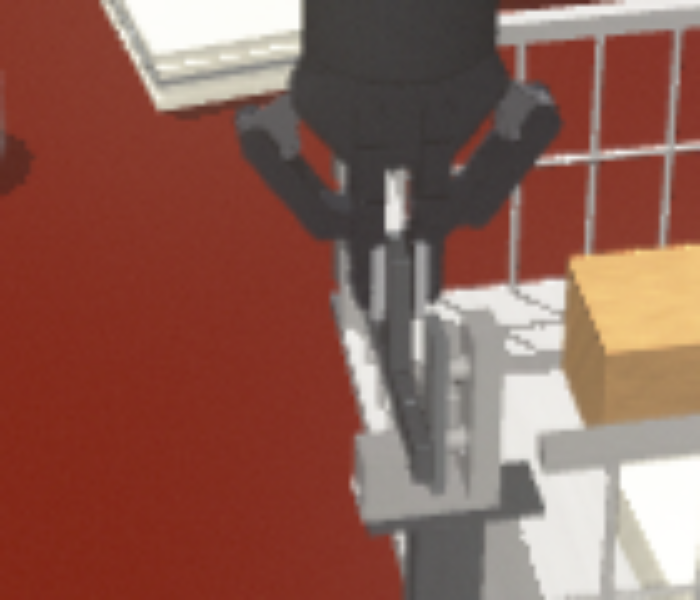

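```bash
python3 -m handwheel '[{"grip":0.5,"linear":[-0.1,0,0.2],"rotation":[0,0,0]},{"grip":0.5,"linear":[-0.19,0,0.4],"rotation":[0,0,0]},{"grip":0.5,"linear":[-0.27,0,0.58],"rotation":[0,0,0]},{"grip":0.5,"linear":[-0.27,0,0.58],"rotation":[0,0,0]}]'; python3 -c "
from h import *
show()
a=cams.camera('side')[180:300,270:410,::-1];cv2.imwrite('pics/side13.png',cv2.resize(a,(700,600)))
"
```

```text
time_s: 9.72
eef_pos: [0.5591, -0.0976, 0.1815]
eef_rot: [-0.002, 0.754, 0.657, -0.001]
wrist_force: [-15.0, 2.8, 8.0]
opening: 0.105
t 9.72 p [ 0.5591 -0.0976  0.1815] yawY -7.83 F [-14.98   2.83   8.02] Ftool [  0.77 -15.25  -7.95] T [ 0.93  2.   -0.02] op 0.105 q6 -0.25
```

View pics/side13.png

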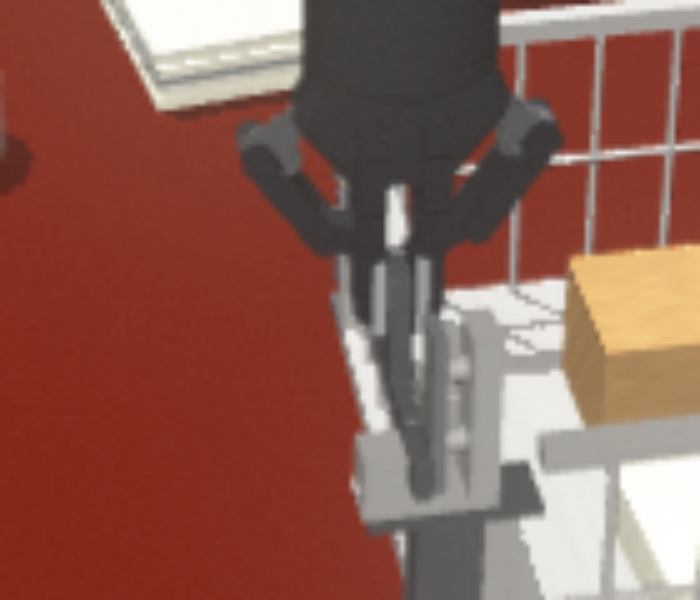

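```bash
python3 -m handwheel '[{"grip":0.5,"linear":[-0.03,0,0.08],"rotation":[0,0,0]},{"grip":0.5,"linear":[-0.05,0,0.12],"rotation":[0,0,0]},{"grip":0.5,"linear":[-0.05,0,0.12],"rotation":[0,0,0]}]'; python3 -c "
from h import *
show()"
```

```text
time_s: 10.02
eef_pos: [0.5592, -0.0979, 0.1809]
eef_rot: [-0.002, 0.754, 0.657, -0.001]
wrist_force: [-16.5, 3.7, 12.5]
opening: 0.107
t 10.02 p [ 0.5592 -0.0979  0.1809] yawY -7.82 F [-16.5    3.67  12.53] Ftool [  1.41 -16.89 -12.46] T [ 1.35  2.23 -0.01] op 0.107 q6 -0.25
```

```bash
python3 -m handwheel '[{"grip":0.5,"linear":[0,-0.07,0],"rotation":[0,0,0.2]},{"grip":0.5,"linear":[0,-0.14,0],"rotation":[0,0,0.4]},{"grip":0.5,"linear":[0,-0.2,0],"rotation":[0,0,0.6]},{"grip":0.5,"linear":[0,-0.2,0],"rotation":[0,0,0.6]}]'; python3 -c "
from h import *
show()
a=cams.camera('side')[180:300,270:410,::-1];cv2.imwrite('pics/side14.png',cv2.resize(a,(700,600)))
"
```

```text
time_s: 10.35
eef_pos: [0.5581, -0.0977, 0.181]
eef_rot: [-0.001, 0.757, 0.653, 0.0]
wrist_force: [-10.0, 3.9, 9.9]
opening: 0.108
t 10.35 p [ 0.5581 -0.0977  0.181 ] yawY -8.41 F [-10.02   3.94   9.94] Ftool [  2.44 -10.5   -9.93] T [1.24 1.57 0.21] op 0.108 q6 -0.24
```

View pics/side14.png

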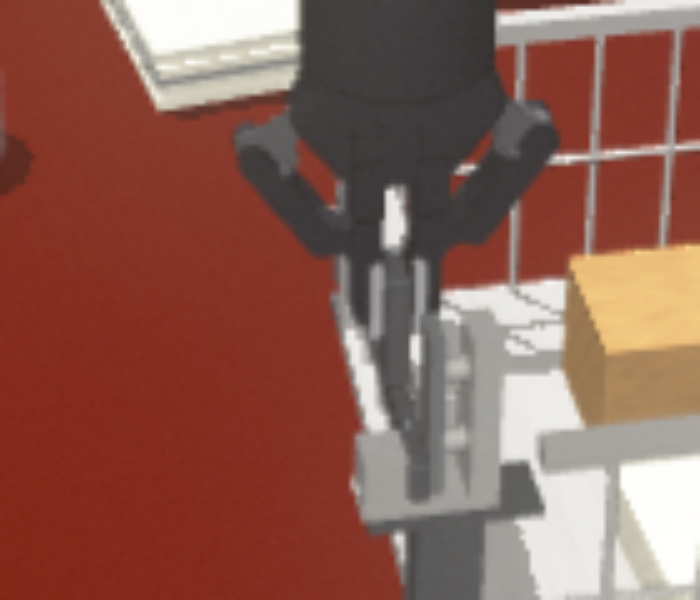

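```bash
python3 -m handwheel '[{"grip":0.5,"linear":[0,-0.07,0],"rotation":[0,0,0]},{"grip":0.5,"linear":[0,-0.14,0.03],"rotation":[0,0,0]},{"grip":0.5,"linear":[0,-0.14,0.03],"rotation":[0,0,0]}]'; python3 -c "
from h import *
show()
"
```

```text
time_s: 10.65
eef_pos: [0.5581, -0.0977, 0.181]
eef_rot: [0.0, 0.757, 0.653, 0.001]
wrist_force: [-5.2, 3.5, 7.4]
opening: 0.106
t 10.65 p [ 0.5581 -0.0977  0.181 ] yawY -8.4 F [-5.19  3.47  7.41] Ftool [ 2.69 -5.63 -7.42] T [1.06 0.98 0.16] op 0.106 q6 -0.24
```

```bash
python3 -m handwheel '[{"grip":0.5,"linear":[0,-0.08,0.02],"rotation":[0,0,0]},{"grip":0.5,"linear":[0,-0.08,0.04],"rotation":[0,0,0]},{"grip":1.5,"linear":[0,-0.08,0.04],"rotation":[0,0,0]},{"grip":2.5,"linear":[0,-0.08,0.04],"rotation":[0,0,0]},{"grip":3.5,"linear":[0,-0.08,0.04],"rotation":[0,0,0]},{"grip":4,"linear":[0,-0.08,0.04],"rotation":[0,0,0]},{"grip":4,"linear":[0,-0.08,0.04],"rotation":[0,0,0]}]'; python3 -c "
from h import *
show()
a=cams.camera('side')[180:300,270:410,::-1];cv2.imwrite('pics/side15.png',cv2.resize(a,(700,600)))
"
```

```text
time_s: 11.23
eef_pos: [0.5569, -0.0983, 0.1788]
eef_rot: [0.0, 0.757, 0.653, 0.0]
wrist_force: [0.4, 0.7, -0.3]
opening: 0.466
t 11.23 p [ 0.5569 -0.0983  0.1788] yawY -8.41 F [ 0.44  0.74 -0.28] Ftool [0.8  0.33 0.28] T [-0.02 -0.04 -0.02] op 0.466 q6 -0.24
```

View pics/side15.png

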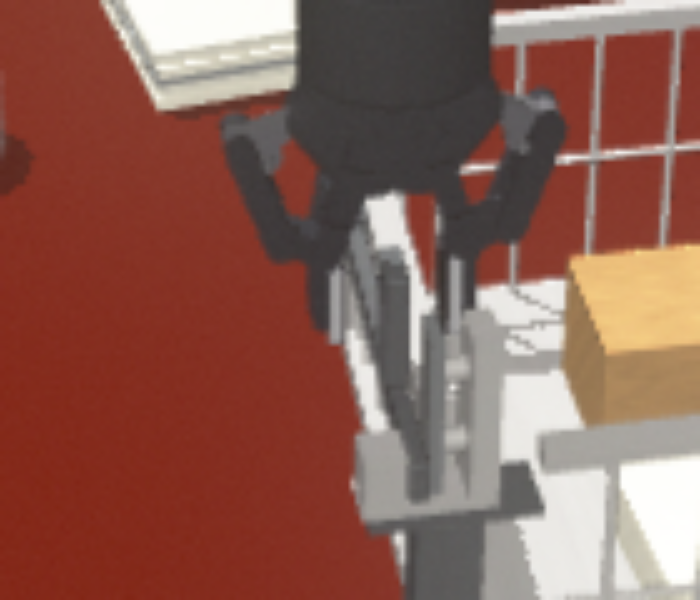

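```bash
python3 -m handwheel '[{"grip":4,"linear":[0,0,-1.5],"rotation":[0,0,0]},{"grip":4,"linear":[0,0,-4],"rotation":[0,0,0]},{"grip":4,"linear":[0,0,-7],"rotation":[0,0,0]},{"grip":4,"linear":[0,0,-10],"rotation":[0,0,0]},{"grip":4,"linear":[0,-3,-12],"rotation":[0,0,0]},{"grip":4,"linear":[1,-6,-12],"rotation":[0,0,0]},{"grip":4,"linear":[3,-9,-12],"rotation":[0,0,0]},{"grip":4,"linear":[5,-11.5,-12],"rotation":[0,0,0]},{"grip":4,"linear":[7,-14,-12],"rotation":[0,0,0]},{"grip":4,"linear":[9,-16,-12],"rotation":[0,0,0]},{"grip":4,"linear":[10,-17,-12],"rotation":[0,0,0]},{"grip":4,"linear":[10,-17,-12],"rotation":[0,0,0]}]'; python3 -c "
from h import *
show()
a=cams.camera('side');b=cams.camera('top')
cv2.imwrite('pics/sideF.png',a[:,:,::-1]);cv2.imwrite('pics/topF.png',b[:,:,::-1])
cv2.imwrite('pics/sideFz.png',cv2.resize(a[190:310,290:410,::-1],(600,600),interpolation=cv2.INTER_CUBIC))
"
```

```text
time_s: 12.28
eef_pos: [0.402, 0.0274, 0.299]
eef_rot: [0.0, 0.756, 0.654, 0.0]
wrist_force: [0.9, -0.6, 0.6]
opening: 0.47
t 12.28 p [0.402  0.0274 0.299 ] yawY -8.25 F [ 0.86 -0.61  0.61] Ftool [-0.48  0.94 -0.61] T [0.02 0.02 0.04] op 0.47 q6 -0.09
```

View pics/sideFz.png

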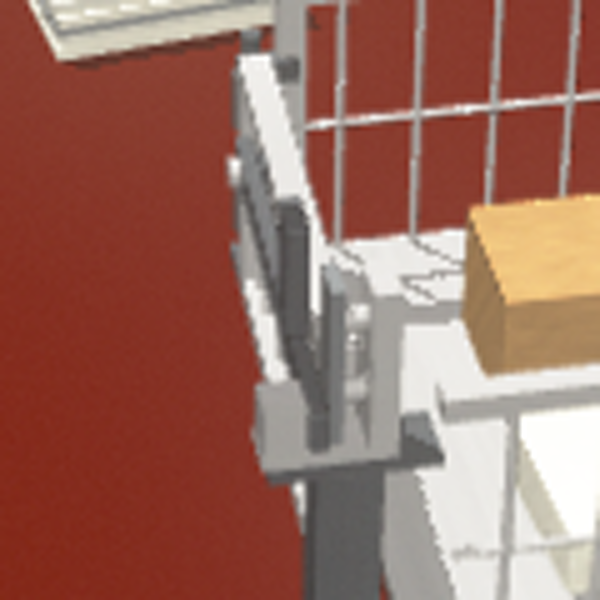

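View pics/topF.png

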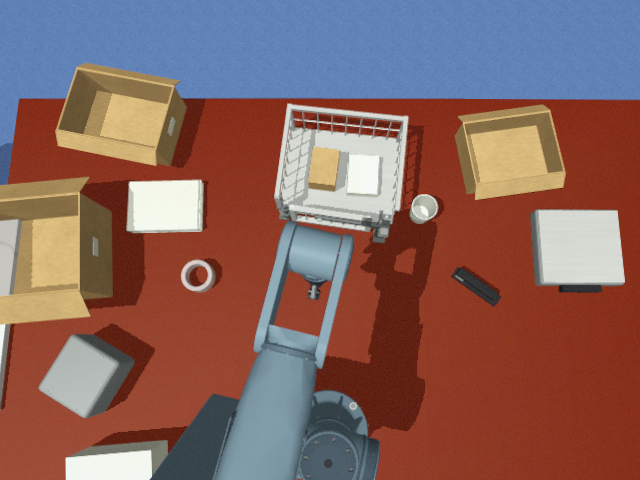

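```bash
python3 -c "
import cv2,numpy as np
s=cv2.imread('pics/sideF.png');t=cv2.imread('pics/topF.png')
im=np.zeros((600,790,3),np.uint8)
im[:600,:400]=cv2.resize(s[225:285,335:375],(400,600),interpolation=cv2.INTER_CUBIC)
im[:350,410:790]=cv2.resize(t[208:243,355:393],(380,350),interpolation=cv2.INTER_CUBIC)
cv2.imwrite('pics/fz.png',im)"
```

```text
(no output)
```

View pics/fz.png

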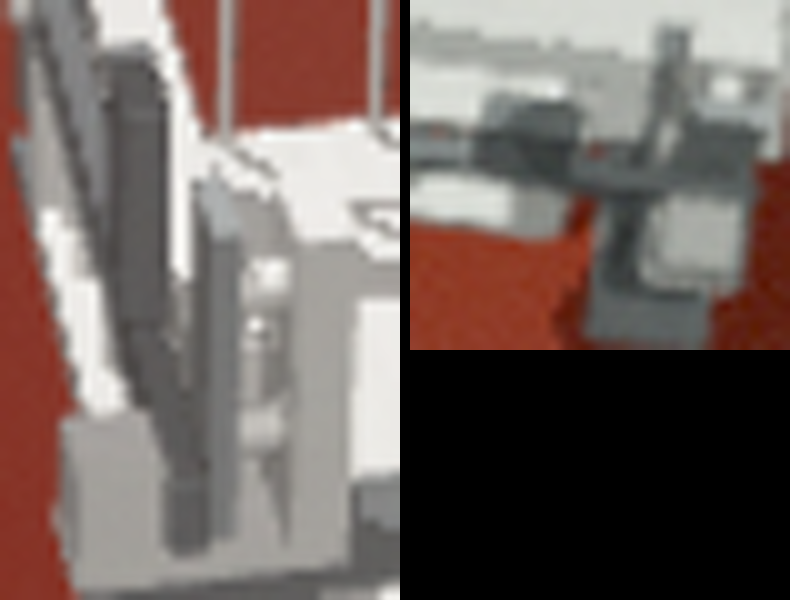

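```bash
python3 -c "
from h import *
a=np.radians(-7.7);n=np.array([np.cos(a),np.sin(a)]);l=np.array([np.sin(a),-np.cos(a)]);h=np.array([.6065,.1217])
def at(x,y,ly):
    o,d=ray('side',335+(x+.5)/10-.5,225+(y+.5)/10-.5); s=(ly-(o[:2]-h)@l)/(d[:2]@l); p=o+s*d; return np.round(p,4),round((p[:2]-h)@n*1000,1)
print('nose bottom',at(187,553,.290),'nose top',at(187,482,.290),'tab near edge top',at(136,113,.238),'tab ctr',at(133,82,.225))
q=onz('top',355+(528-410)/10-.5,208+115/10-.5,.213);print('tab by top',q,'leaf y',(q[:2]-h)@l,'x',(q[:2]-h)@n)
print(tri((355+(528-410)/10-.5,208+115/10-.5),(335+13.3-.5,225+8.2-.5)))
A=cv2.imread('pics/top0.png').astype(int);B=cv2.imread('pics/topF.png').astype(int)
for k,(x,y) in dict(cup=(424,208),tape=(198,276),book=(165,206),stapler=(476,286)).items(): print(k,np.abs(A-B)[y-28:y+28,x-40 if k!='cup' else x-14:x+40].mean().round(2))
"
```

```text
nose bottom (array([ 0.5493, -0.1632,  0.1432]), np.float64(-18.5)) nose top (array([ 0.5491, -0.1632,  0.1614]), np.float64(-18.8)) tab near edge top (array([ 0.5545, -0.1114,  0.2145]), np.float64(-20.3)) tab ctr (array([ 0.5579, -0.0988,  0.2129]), np.float64(-18.6))
tab by top [ 0.55900885 -0.09603699  0.213     ] leaf y 0.22213686161001653 x -0.017889180325694674
(array([ 0.55902508, -0.09611253,  0.21119201]), np.float64(0.0007905664272889245))
cup 6.2
tape 5.56
book 1.1
stapler 2.81
```

The bar sits behind the striker in the pictures, with its nose top at z≈161 mm and bottom at ≈143 mm. That suggests a lift of about 0.01 rad. To be sure, I'll come back with closed fingers and touch the tab's top lightly, which measures its height and presses the bar the rest of the way down if needed.

```bash
python3 -c "
from h import *
show(); go((.5583,-.0970,.299),-7.7)"
```

```text
t 12.38 p [0.4036 0.0255 0.2991] yawY -8.33 F [-0.83 -0.63  0.66] Ftool [-0.74 -0.73 -0.66] T [-0.02 -0.05 -0.03] op 0.465 q6 -0.09
lin cm [-9.88 17.08  0.04] rot deg [ 0.09  0.03 -0.63]
```

```bash
python3 -m handwheel '[{"grip":0,"linear":[-1,2,0],"rotation":[0,0,0]},{"grip":0,"linear":[-3,5,0],"rotation":[0,0,0]},{"grip":0,"linear":[-5,8.5,0],"rotation":[0,0,0]},{"grip":0,"linear":[-7,12,0],"rotation":[0,0,-0.6]},{"grip":0,"linear":[-8.5,15,0],"rotation":[0,0,-0.6]},{"grip":0,"linear":[-9.5,16.5,0],"rotation":[0,0,-0.6]},{"grip":0,"linear":[-9.9,17.1,1],"rotation":[0,0,-0.6]},{"grip":0,"linear":[-9.9,17.1,3],"rotation":[0,0,-0.6]},{"grip":0,"linear":[-9.9,17.1,5],"rotation":[0,0,-0.6]},{"grip":0,"linear":[-9.9,17.1,6.8],"rotation":[0,0,-0.6]},{"grip":0,"linear":[-9.9,17.1,7.4],"rotation":[0,0,-0.6]},{"grip":0,"linear":[-9.9,17.1,7.4],"rotation":[0,0,-0.6]}]'; python3 -c "
from h import *
show(); go((.5583,-.0970,.22),-7.7)
a=cams.camera('side');cv2.imwrite('pics/sideG.png',cv2.resize(a[190:310,290:410,::-1],(600,600),interpolation=cv2.INTER_CUBIC))"
```

```text
time_s: 13.38
eef_pos: [0.5562, -0.0969, 0.2219]
eef_rot: [-0.002, 0.754, 0.657, -0.001]
wrist_force: [0.5, -0.3, -0.1]
opening: -0.003
t 13.38 p [ 0.5562 -0.0969  0.2219] yawY -7.81 F [ 0.52 -0.33 -0.09] Ftool [-0.25  0.56  0.09] T [ 0.    0.06 -0.01] op -0.003 q6 -0.25
lin cm [0.02 0.21 0.19] rot deg [-0.28 -0.06 -0.11]
```

View pics/sideG.png

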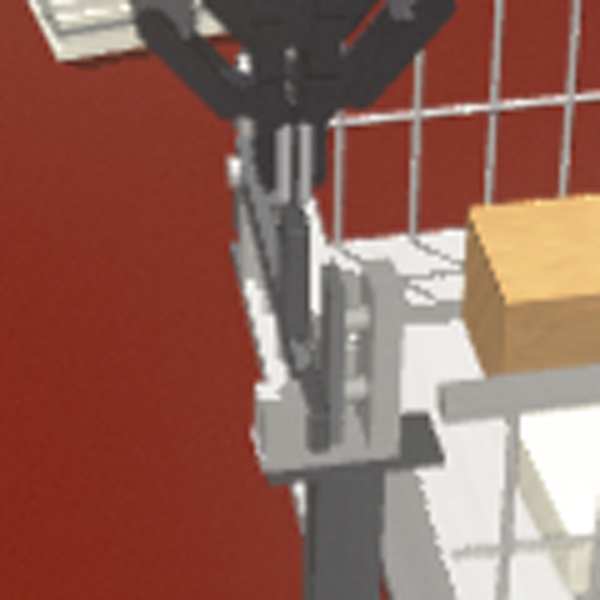

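The closed fingertips at (290,190) are right above the tab top at (293,207). I'll descend in small steps.

```bash
python3 -m handwheel '[{"grip":0,"linear":[0,0.2,0.15],"rotation":[0,0,0]},{"grip":0,"linear":[0,0.2,0.3],"rotation":[0,0,0]},{"grip":0,"linear":[0,0.2,0.45],"rotation":[0,0,0]},{"grip":0,"linear":[0,0.2,0.55],"rotation":[0,0,0]},{"grip":0,"linear":[0,0.2,0.55],"rotation":[0,0,0]}]'; python3 -c "
from h import *
show()"
```

```text
time_s: 13.85
eef_pos: [0.5598, -0.0975, 0.2194]
eef_rot: [0.0, 0.753, 0.657, 0.0]
wrist_force: [-0.4, 0.4, 0.3]
opening: -0.002
t 13.85 p [ 0.5598 -0.0975  0.2194] yawY -7.78 F [-0.38  0.42  0.31] Ftool [ 0.36 -0.43 -0.31] T [0.06 0.01 0.02] op -0.002 q6 -0.25
```

```bash
python3 -m handwheel '[{"grip":0,"linear":[0,0,0.1],"rotation":[0,0,0]},{"grip":0,"linear":[0,0,0.15],"rotation":[0,0,0]},{"grip":0,"linear":[0,0,0.15],"rotation":[0,0,0]}]'; python3 -c "
from h import *
show()"
```

```text
time_s: 14.1
eef_pos: [0.5597, -0.0974, 0.2176]
eef_rot: [-0.0, 0.753, 0.657, -0.0]
wrist_force: [0.1, 0.4, -0.4]
opening: 0.003
t 14.1 p [ 0.5597 -0.0974  0.2176] yawY -7.78 F [ 0.07  0.42 -0.37] Ftool [0.43 0.01 0.37] T [-0.03  0.02  0.06] op 0.003 q6 -0.25
```

```bash
python3 -m handwheel '[{"grip":0,"linear":[0,-0.05,0.1],"rotation":[0,0,0]},{"grip":0,"linear":[0,-0.05,0.2],"rotation":[0,0,0]},{"grip":0,"linear":[0,-0.05,0.2],"rotation":[0,0,0]}]'; python3 -c "
from h import *
show()"
```

```text
time_s: 14.35
eef_pos: [0.5591, -0.0974, 0.2154]
eef_rot: [-0.0, 0.754, 0.657, -0.0]
wrist_force: [0.6, -0.4, -0.3]
opening: -0.001
t 14.35 p [ 0.5591 -0.0974  0.2154] yawY -7.79 F [ 0.64 -0.38 -0.28] Ftool [-0.29  0.69  0.28] T [ 0.01 -0.01  0.02] op -0.001 q6 -0.25
```

```bash
python3 -m handwheel '[{"grip":0,"linear":[0,0,0.07],"rotation":[0,0,0]},{"grip":0,"linear":[0,0,0.15],"rotation":[0,0,0]},{"grip":0,"linear":[0,0,0.15],"rotation":[0,0,0]}]'; python3 -c "
from h import *
show()"
```

```text
time_s: 14.6
eef_pos: [0.5592, -0.0974, 0.214]
eef_rot: [-0.0, 0.753, 0.657, -0.0]
wrist_force: [0.1, -1.2, 1.3]
opening: 0.003
t 14.6 p [ 0.5592 -0.0974  0.214 ] yawY -7.79 F [ 0.12 -1.25  1.27] Ftool [-1.22  0.29 -1.27] T [ 0.02 -0.01 -0.07] op 0.003 q6 -0.25
```

```bash
python3 -m handwheel '[{"grip":0,"linear":[0,0,0.07],"rotation":[0,0,0]},{"grip":0,"linear":[0,0,0.13],"rotation":[0,0,0]},{"grip":0,"linear":[0,0,0.13],"rotation":[0,0,0]}]'; python3 -c "
from h import *
show()"
```

```text
time_s: 14.85
eef_pos: [0.5593, -0.0974, 0.2131]
eef_rot: [0.0, 0.753, 0.657, 0.0]
wrist_force: [-0.5, -0.8, 0.8]
opening: -0.002
t 14.85 p [ 0.5593 -0.0974  0.2131] yawY -7.79 F [-0.5  -0.83  0.82] Ftool [-0.89 -0.38 -0.82] T [-0.    0.03 -0.02] op -0.002 q6 -0.25
```

The fingertip reached z = 213.1 mm with no clear contact (about 0.8 N, noise level). The tab top is therefore at its level height of 213 mm, and the bar is fully down. I'll withdraw.

```bash
python3 -m handwheel '[{"grip":0,"linear":[0,0,-1],"rotation":[0,0,0]},{"grip":0,"linear":[0,0,-3],"rotation":[0,0,0]},{"grip":0,"linear":[0,0,-6],"rotation":[0,0,0]},{"grip":0,"linear":[0,-1,-9],"rotation":[0,0,0]},{"grip":0,"linear":[1,-4,-9],"rotation":[0,0,0]},{"grip":0,"linear":[3,-7,-9],"rotation":[0,0,0]},{"grip":0,"linear":[5,-10,-9],"rotation":[0,0,0]},{"grip":0,"linear":[7,-12.5,-9],"rotation":[0,0,0]},{"grip":0,"linear":[9,-14.5,-9],"rotation":[0,0,0]},{"grip":0,"linear":[10,-16,-9],"rotation":[0,0,0]},{"grip":0,"linear":[10,-16,-9],"rotation":[0,0,0]},{"grip":0,"linear":[10,-16,-9],"rotation":[0,0,0]}]'; python3 -c "
from h import *
show()
a=cams.camera('side');cv2.imwrite('pics/sideH.png',a[:,:,::-1]);cv2.imwrite('pics/sideHz.png',cv2.resize(a[190:310,290:410,::-1],(600,600),interpolation=cv2.INTER_CUBIC))
b=cams.camera('top')[:,:,::-1];cv2.imwrite('pics/topH.png',b)
A=cv2.imread('pics/top0.png')
for k,(x,y,r) in dict(cup=(424,208,14),tape=(198,276,20),book=(165,206,42),stapler=(476,286,28)).items():
    t=np.ascontiguousarray(A[y-r:y+r,x-r:x+r]); m=cv2.matchTemplate(np.ascontiguousarray(b[y-r-8:y+r+8,x-r-8:x+r+8]),t,cv2.TM_CCOEFF_NORMED); print(k,m.max().round(3),np.subtract(cv2.minMaxLoc(m)[3],8))"
```

```text
time_s: 15.85
eef_pos: [0.4144, 0.0237, 0.3039]
eef_rot: [0.001, 0.753, 0.658, 0.001]
wrist_force: [0.2, 0.8, 0.6]
opening: -0.002
t 15.85 p [0.4144 0.0237 0.3039] yawY -7.71 F [0.19 0.76 0.56] Ftool [ 0.77  0.09 -0.56] T [-0.11  0.01  0.02] op -0.002 q6 -0.1
cup 0.983 [0 0]
tape 0.998 [0 0]
book 0.999 [0 0]
stapler 0.988 [0 0]
```

View pics/sideHz.png

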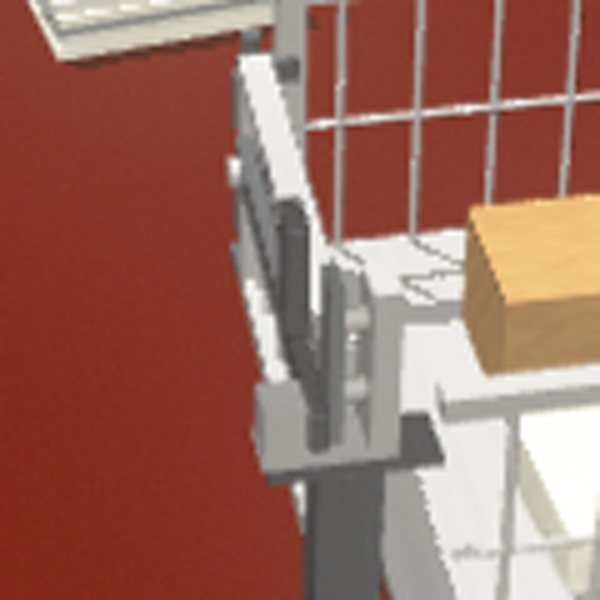

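The gate is shut and the bar nose at (318,430) lies behind the striker and against the pad. All four loose objects show zero pixel shift. Handing in.

```bash
python3 -c "
from bench import ctrl
print(ctrl.hand_in())"
```

```text
the job is handed in; nothing more can be done
None
```

The cage is shut and latched, and I handed the job in at about 16 s; no verdict is reported. I pinched the thumb tab, lifted the bar to about 0.22 rad and swung the gate in. I then pressed the bar on the sprung pad, lowered it behind the striker, eased off onto the striker, let go and backed away.

**Last checks**
- **Bar down:** the last picture shows the nose between striker and pad. The closed fingertips came down to 213.1 mm over the tab with only about 0.8 N, so the tab is at its level height of 213 mm. The picture measurements of the bar scattered by 2–3 mm, which would read as a lift of up to about 0.01 rad, still under the 0.025 limit.
- **Gate angle:** about 0.03 rad open, judged from the tool's yaw while it held the tab and the measured cage direction. It was not measured after letting go, but pictures taken before and after the touch check show no visible change.
- **Pad force:** the peak push at the tab was about 15 N, roughly 12 N at the nose. The wrist reading and the picture of the pad disagreed on the press (about 8 N against 12 N at first), but both were under 20 N. The force the pad now holds with was not measured.
- **Loose objects:** cup, tape roll, booklets and stapler show no shift in the top view.

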